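# Pack the heel blocks from the drawer into a shoe carton

## Robot

A 6-joint arm with a two-finger parallel gripper is mounted at the origin on the work surface. World frame = base frame: x ahead of the robot, y to its left, z up, the work surface at z = 0. Lengths are in m, angles in rad, forces in N, time in s.
With the tool pointing down it reaches from about 0.375 to 0.9 m from the base axis. Payload 3.1 kg.
Tool frame: the origin (TCP) lies on the centre line of the jaws, within the pads' length; the fingertips stand 17 mm ahead of it and the grasp point (between the pads) lies 2 mm behind it; y points along the fingers, z is the direction in which the jaws open and shut, and the axes are right-handed (so a half turn about y gives the same grasp; the last joint's range is limited). The gripper opens to 85 mm and grips with 20 to 120 N. Pads are 22 mm wide; open, the fingers measure 114 mm over their backs; the gripper's body (76 mm by 85 mm) begins 54 mm behind the grasp point. The pads swing forward as they close: fully open they stand 13 mm farther back than shut.
Start: joints at [-1.417, 0.527, 1.433, -0, 1.181, -0.178], TCP at [0.204, -0.591, 0.224] pointing down, gripper open.
Joint ranges: [-3.08, 3.08], [-0.75, 2.2], [0.22, 2.44], [-1.43, 4.57], [0, 2.65], [-2.85, 2.85]. Speed limits (rad/s): [2.79, 2.79, 3.14, 3.14, 3.14, 3.14].

## Interface

Orientations are given as a unit quaternion [x, y, z, w].
In Python, from station import manip gives the robot as it stands.
- The arm moves only by the shell command python3 -m handwheel 'ROWS' [FORCE]. ROWS is JSON, one flat list of numbers, 7 for each row, row after row: the shift along the tool's x, y, z in cm, then the turn, a rotation vector about the tool's x, y, z in rad, then the finger opening in cm, from 0 to 8.54. A call has 1 to 10 rows; each row is the pose to reach, as a shift and turn from the pose commanded when the call began, along the tool's axes at that moment; what a row does not reach only later rows make up. A row lasts 1/12 s, in which the tool goes at most 41.7 mm and 7.16 degrees, less where a joint would pass 70% of its speed; a pose out of reach is approached as far as the arm can. A call with a gripper value outside its range is refused whole. The fingers move at their own pace and stop on an object; FORCE is the grip in N (left out, the last holds). Time passes only in rows, so rows that repeat a pose let the fingers close. It gives the time, the measured TCP pose, the force and the opening at its end, in the units of the state.
- manip.sense(): the state, without advancing time (a new reading comes with each control period).
- manip.snapshot(name): name is "scene" or "top" or "wrist"; returns a dict with "frame" (480x640x3 uint8, red, green, blue), "depth" (480x640 float32, m along the optical axis (not along the pixel's ray), 0 where there is no reading), "camera_matrix" (3x3 intrinsics, pixels), "rvec" (rotation vector, rad) and "tvec" (3), from world to camera coordinates, as OpenCV has them. Camera axes: x right, y down, z forward; pixel columns grow to the right and rows downward; lengths in m; the calibration is good to about 2 mm. A picture is of the moment at which its call begins.
- manip.sign_off(): hands the job in, once; it reports no verdict.
The state is a dict: "t": time; "q": joint angles; "qd": joint speeds; "tau": joint torques, N m; "tcp_pos": TCP position; "tool_rot": TCP orientation; "force": force on the tool from outside, world axes, zero at the start; "ft_torque": the same for the moment, N m; "finger_gap": opening from 0.0 (shut) to 1.0 (fully open).
Only numpy, scipy, OpenCV 4.12 (cv2) and the standard library are available. Lean on these libraries where they do the work, as an engineer would, in place of code of your own. Each camera call takes 0.05 s, during which the arm holds its last target.

## Task

Pull the chest's drawer well open and fold all four sides of the shoe carton fully upright; only then take every wooden heel block out of the drawer and set them in the carton, each on its floor and none on top of another. The round tin stays in the drawer. Finally push the drawer fully home, leave the carton's sides upright, and leave everything else on the bench and chest as it stands.

Things in the scene. Friction and masses are not known exactly. Their poses are not given: they have to be found in the camera images.
- chest: low grey bench chest with one drawer, fixed to the bench, turned a few degrees (all sizes here in mm); 380 wide (own y), 190 deep, 85 high. Origin: on the bench, 35 in front of the middle of the closed front face; +x points from there into the chest, z up. The closed front face is at own x = 35, the chest spans own x 35 to 225. It may stand left or right of the carton.
- drawer (a joint): how far the drawer is pulled out along the chest's -x, in m: 0 shut, 0.15 at the stop. It has a light, even drag of about 1 N plus some damping (6 N per m/s) and stays where it is left.
- drawer_handle (a point): centre of the drawer's dark bar handle: a bar of 11 diameter and 110 long, parallel to the front (chest's y), its axis 35 in front of the drawer's face and 60 above the bench, 25 below the chest's top; moves with the drawer; axes as the chest's.
- drawer_floor (a point): centre of the drawer's inner floor, 20 above the bench; moves with the drawer; axes as the chest's. The inside is 130 (x) by 344 (y); side and back walls are 8 thick and rise 42 above the floor, the front is 12 thick and rises 49. At full pull the whole inside is clear of the chest except the last 7 mm at the back.
- carton: the flat-laid shoe carton: plain brown board base 130 (own x) by 210 (own y), 4 thick, fixed to the bench, turned a few degrees. Origin: on the bench under its centre; z up. Its inside once folded up is 122 x 202, walls 45 high, 4 thick.
- carton_floor (a point): centre of the carton's inner floor, 4 above the bench; axes as the carton's.
- side_far (a joint): angle in rad of the carton's hinged side at its own +x edge: 0 flat outwards, 1.571 upright (its stop). Starts part-raised by the crease at 0.6 to 1.0. Smooth board, stiff crease (about 0.05 N m): it stays where it is left. The side is 204 wide, 45 from crease to free edge, 4 thick, crease 2 above the bench; upright its outer face stands above the edge of the base (own +x 65).
- side_near (a joint): angle in rad of the carton's hinged side at its own -x edge: 0 flat outwards, 1.571 upright (its stop). Starts part-raised by the crease at 0.6 to 1.0. Smooth board, stiff crease (about 0.05 N m): it stays where it is left. The side is 204 wide, 45 from crease to free edge, 4 thick, crease 2 above the bench; upright its outer face stands above the edge of the base (own -x 65).
- side_left (a joint): angle in rad of the carton's hinged side at its own +y edge: 0 flat outwards, 1.571 upright (its stop). Starts part-raised by the crease at 0.6 to 1.0. Smooth board, stiff crease (about 0.05 N m): it stays where it is left. The side is 124 wide, 45 from crease to free edge, 4 thick, crease 2 above the bench; upright its outer face stands above the edge of the base (own +y 105).
- side_right (a joint): angle in rad of the carton's hinged side at its own -y edge: 0 flat outwards, 1.571 upright (its stop). Starts part-raised by the crease at 0.6 to 1.0. Smooth board, stiff crease (about 0.05 N m): it stays where it is left. The side is 124 wide, 45 from crease to free edge, 4 thick, crease 2 above the bench; upright its outer face stands above the edge of the base (own -y 105).
- heel0: a plain beech heel block, D-shaped: 42 long (own x, round end of radius 15 at +x, flat end at -x), 30 wide (y), 32 high (z), 45 g. Origin at its centre. Stands upright in the drawer at the start; absent in some runs.
- heel1: a plain beech heel block, D-shaped: 42 long (own x, round end of radius 15 at +x, flat end at -x), 30 wide (y), 32 high (z), 45 g. Origin at its centre. Stands upright in the drawer at the start; absent in some runs.
- heel2: a plain beech heel block, D-shaped: 42 long (own x, round end of radius 15 at +x, flat end at -x), 30 wide (y), 32 high (z), 45 g. Origin at its centre. Stands upright in the drawer at the start; absent in some runs.
- heel3: a plain beech heel block, D-shaped: 42 long (own x, round end of radius 15 at +x, flat end at -x), 30 wide (y), 32 high (z), 45 g. Origin at its centre. Stands upright in the drawer at the start; absent in some runs.
- heel4: a plain beech heel block, D-shaped: 42 long (own x, round end of radius 15 at +x, flat end at -x), 30 wide (y), 32 high (z), 45 g. Origin at its centre. Stands upright in the drawer at the start; absent in some runs.
- tin: a flat round metal tin, 42 across, 18 high, lying among the heel blocks in the drawer; origin at the centre of its underside; it stays in the drawer.
- last: bystander: a wooden shoe last, 200 x 70 x 58, standing on the chest's top towards the back.
- spool: bystander: a wooden thread spool, 44 across, 45 high, standing between chest and carton.
- polish: bystander: a polish can, 70 across, 35 high, standing between and beyond chest and carton.
- brush: bystander: a brush lying flat on the robot's right (-y) side.
- awl: bystander: a small hand tool lying flat on the robot's left (+y) side.

How it is judged:
On the way, in this order (a step that is already met when the one before it is completed fails the run):
1. the drawer stands at least 100 mm open and all four sides of the carton are upright (over 1.45 rad), no heel block yet packed (value of joint each of side_far, side_near, side_left, side_right above 1.45 rad and value of joint drawer above 0.1 m and not ((x of heel0 in the frame of carton_floor between -0.06 and 0.06 m and y of heel0 in the frame of carton_floor between -0.1 and 0.1 m and z of heel0 in the frame of carton_floor between 0.005 and 0.03 m) or (x of heel1 in the frame of carton_floor between -0.06 and 0.06 m and y of heel1 in the frame of carton_floor between -0.1 and 0.1 m and z of heel1 in the frame of carton_floor between 0.005 and 0.03 m) or (x of heel2 in the frame of carton_floor between -0.06 and 0.06 m and y of heel2 in the frame of carton_floor between -0.1 and 0.1 m and z of heel2 in the frame of carton_floor between 0.005 and 0.03 m) or (x of heel3 in the frame of carton_floor between -0.06 and 0.06 m and y of heel3 in the frame of carton_floor between -0.1 and 0.1 m and z of heel3 in the frame of carton_floor between 0.005 and 0.03 m) or (x of heel4 in the frame of carton_floor between -0.06 and 0.06 m and y of heel4 in the frame of carton_floor between -0.1 and 0.1 m and z of heel4 in the frame of carton_floor between 0.005 and 0.03 m))), for 0.2 s.
2. all heel blocks lie on the carton's floor, its sides upright (x of heel0 in the frame of carton_floor between -0.06 and 0.06 m and y of heel0 in the frame of carton_floor between -0.1 and 0.1 m and z of heel0 in the frame of carton_floor between 0.005 and 0.03 m and x of heel1 in the frame of carton_floor between -0.06 and 0.06 m and y of heel1 in the frame of carton_floor between -0.1 and 0.1 m and z of heel1 in the frame of carton_floor between 0.005 and 0.03 m and x of heel2 in the frame of carton_floor between -0.06 and 0.06 m and y of heel2 in the frame of carton_floor between -0.1 and 0.1 m and z of heel2 in the frame of carton_floor between 0.005 and 0.03 m and x of heel3 in the frame of carton_floor between -0.06 and 0.06 m and y of heel3 in the frame of carton_floor between -0.1 and 0.1 m and z of heel3 in the frame of carton_floor between 0.005 and 0.03 m and x of heel4 in the frame of carton_floor between -0.06 and 0.06 m and y of heel4 in the frame of carton_floor between -0.1 and 0.1 m and z of heel4 in the frame of carton_floor between 0.005 and 0.03 m and value of joint each of side_far, side_near, side_left, side_right above 1.45 rad), for 0.2 s.
At the end, for the whole second after the job is handed in: Every heel block present is at rest inside the carton with its centre under 30 mm above the carton's floor (none on top of another), all four sides over 1.45 rad, the drawer within 6 mm of shut with the tin still lying in it (all of step 2 and linear speed of each of heel0, heel1, heel2, heel3, heel4 below 0.02 m/s and x of tin in the frame of drawer_floor between -0.07 and 0.07 m and y of tin in the frame of drawer_floor between -0.175 and 0.175 m and z of tin in the frame of drawer_floor between -0.01 and 0.03 m and value of joint drawer below 0.006 m); the robot touches nothing.
It fails at once if a bystander on the bench or chest is moved more than 40 mm (distance of any of last, spool, polish, brush, awl from where it was at the start of the episode above 0.04 m).
It fails at once if a bystander is tipped over (angle between any of last, spool, polish's own z axis and vertical above 0.6 rad).
Of heel0, heel1, heel2, heel3, heel4 only 3 to 5 are there at a start; the rules pass over those that are not, and their reading is None.
At some moment in a run one of heel0, heel1, heel2, heel3, heel4 may be knocked a few centimetres aside while the robot is not near it.
Once in a run the grip may slacken for a moment while it holds something.
It also fails if it takes over 210 s, if anything falls off the work surface, if the arm or the gripper's body presses on something with over 40 N, if the wrist force passes 120 N, or if a joint passes its speed limit or range.

## Working session

There is one attempt and no reset: what is moved stays moved. The work goes in short steps, Python scripts to look and compute and a shell command to move; the robot and the scene stay as the last step left them, time stands still between calls to the robot, and variables do not carry over. Pictures are saved under pics/ and viewed, and the job is handed in when it is done.

```bash
ls; mkdir -p pics; cat > h.py <<'E'
import numpy as np, cv2
from station import manip
from scipy.spatial.transform import Rotation as R
def snap(n,fn=None):
    s=manip.snapshot(n)
    if fn: cv2.imwrite('pics/'+fn,cv2.cvtColor(s['frame'],cv2.COLOR_RGB2BGR))
    return s
def cloud(s):
    K=np.array(s['camera_matrix']);d=s['depth'];v,u=np.mgrid[0:480,0:640]
    P=np.stack([(u-K[0,2])/K[0,0]*d,(v-K[1,2])/K[1,1]*d,d],-1)
    Rm=cv2.Rodrigues(np.array(s['rvec'],float))[0]
    W=(P-np.array(s['tvec']).ravel())@Rm
    W[d<=0]=np.nan
    return W
E
python3 - <<'E'
from h import *
print(manip.sense())
for n in ['scene','top','wrist']:
    s=snap(n,n+'0.png');np.savez(n+'0.npz',**s)
    Rm=cv2.Rodrigues(np.array(s['rvec'],float))[0];print(n,-Rm.T@np.array(s['tvec']).ravel(),Rm[2])
E
```

```text
pics
{'t': 0.0, 'q': array([-1.41652116e+00,  5.28491815e-01,  1.43391286e+00,  2.93709743e-05,
        1.18141959e+00, -1.78488947e-01]), 'qd': array([-0.00179175, -0.00032239, -0.00120115, -0.00106587,  0.00173223,
       -0.00067683]), 'tau': array([-4.65613684e-04, -4.42351842e+01, -1.78028280e+01, -2.87577777e-04,
        8.45984003e-03,  1.83851419e-06]), 'tcp_pos': array([ 0.20408663, -0.58995278,  0.22271454]), 'tool_rot': array([-0.11708469,  0.69813097, -0.69655332,  0.117123  ]), 'force': array([-0.00218543,  0.0997214 , -0.37534845]), 'ft_torque': array([ 0.00576377, -0.0005873 ,  0.04300607]), 'finger_gap': 1.000101800412882}
scene [1.00973714 0.50914659 0.9330464 ] [-0.41220201 -0.48010824 -0.77432911]
top [ 0.38031802 -0.01262581  1.84880571] [ 0.09190777  0.01244597 -0.99568974]
wrist [ 0.28440388 -0.56256896  0.37431961] [-0.31034845 -0.10514034 -0.94479064]
```

View pics/scene0.png

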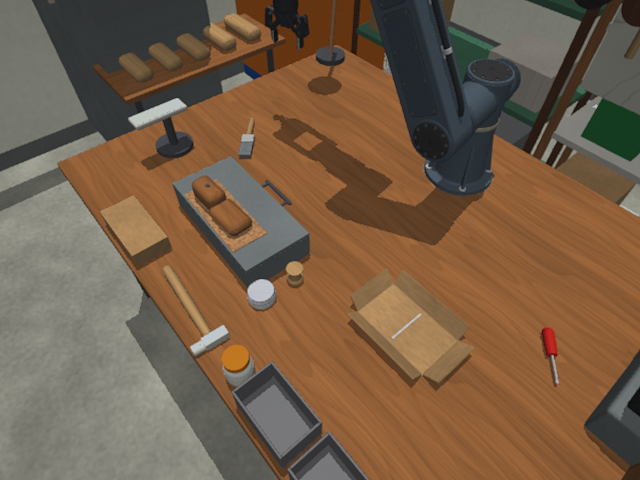

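View pics/top0.png

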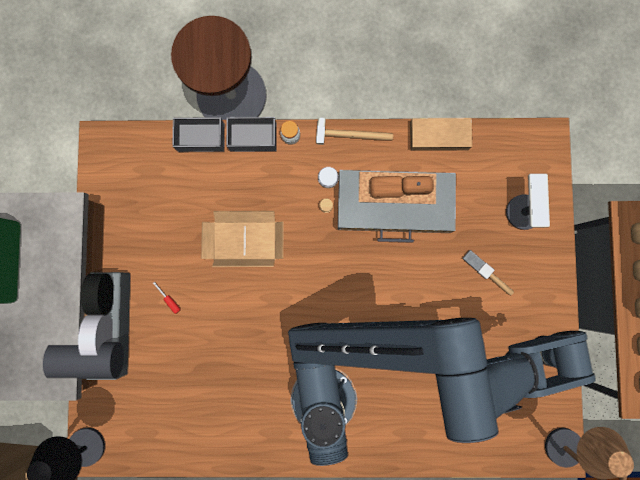

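The top view shows the chest at about (397,200) with its handle at (394,237). The carton is at (243,240), the spool at (325,204) and the polish at (328,177). Next I'll measure the poses.

```bash
python3 - <<'E'
from h import *
for n in ['top','scene']:
    s=dict(np.load(n+'0.npz'));W=cloud(s);f=s['frame'].astype(int)
    x,y,z=W[...,0],W[...,1],W[...,2]
    grey=(abs(f[...,0]-f[...,2])<35)
    m=(abs(z-.085)<.008)&grey&(x>.4)&(x<.85)&(y<0.05)&(y>-.6)
    # restrict largest comp
    k,l,st,c=cv2.connectedComponentsWithStats(m.astype(np.uint8));i=1+np.argmax(st[1:,4]);m=l==i
    r=cv2.minAreaRect((W[m][:,:2]*1000).astype(np.float32));print(n,'chest',r,np.nanmedian(z[m]),m.sum());print(cv2.boxPoints(r))
    for lo,hi,reg in [(.045,.075,(x>.4)&(x<.62)&(y<0)&(y>-.5)&~m)]:
        mm=(z>lo)&(z<hi)&reg; print('handle?',mm.sum(),np.nanmean(W[mm],0) if mm.any() else 0)
    b=(abs(z-.004)<.003)&(f[...,0]>f[...,2]+30)&(x>.38)&(x<.7)&(y>.1)&(y<.5)
    side=(z>.012)&(z<.07)&(x>.38)&(x<.75)&(y>.08)&(y<.5)
    print('sides',side.sum(),np.nanmean(W[side],0)); rr=cv2.minAreaRect((W[side][:,:2]*1000).astype(np.float32));print(rr)
    for nm,cx in [('brown',0)]:
        for (a,bb) in [((.62,.8),(-.02,.1)),((.5,.62),(-.02,.1))]:
            q=(x>a[0])&(x<a[1])&(y>bb[0])&(y<bb[1])&(z>.02)&(z<.06);print('obj',np.nanmedian(W[q],0),q.sum())
E
cat > crop.py <<'E'
import sys,cv2
a=cv2.imread('pics/'+sys.argv[1]);u0,v0,u1,v1=map(int,sys.argv[3:7]);c=a[v0:v1,u0:u1];k=min(800/c.shape[1],600/c.shape[0]);cv2.imwrite('pics/'+sys.argv[2],cv2.resize(c,None,fx=k,fy=k))
E
python3 crop.py top0.png topc.png 180 120 480 290
```

```text
top chest ((651.66650390625, -243.99636840820312), (379.4504699707031, 191.1346435546875), 88.08929443359375) 0.08443637640950301 4005
[[ 549.82654  -430.42972 ]
 [ 740.85486  -436.80252 ]
 [ 753.5065    -57.56302 ]
 [ 562.47815   -51.190216]]
handle? 327 [ 0.54586053 -0.23976049  0.06320876]
sides 1599 [0.53728123 0.26977093 0.02529043]
((559.1007080078125, 290.6968994140625), (401.99005126953125, 355.6701354980469), 88.47932434082031)
obj [ 0.72092552 -0.00672368  0.03766005] 242
obj [nan nan nan] 0
scene chest ((649.405029296875, -239.2265625), (384.61236572265625, 190.34617614746094), 88.03166198730469) 0.08759975333725117 4840
[[ 547.6829   -428.15033 ]
 [ 737.9168   -434.68823 ]
 [ 751.12714   -50.302795]
 [ 560.89325   -43.764893]]
handle? 312 [ 0.55551515 -0.14649087  0.06340392]
sides 3502 [0.51436833 0.27350595 0.02719018]
((528.1070556640625, 269.96856689453125), (276.0205993652344, 189.3428192138672), 89.70113372802734)
obj [ 0.72812172 -0.00262927  0.03717615] 585
obj [ 0.61889288 -0.00907016  0.04674942] 2
  return np.nanmean(a, axis, out=out, keepdims=keepdims)
```

View pics/topc.png

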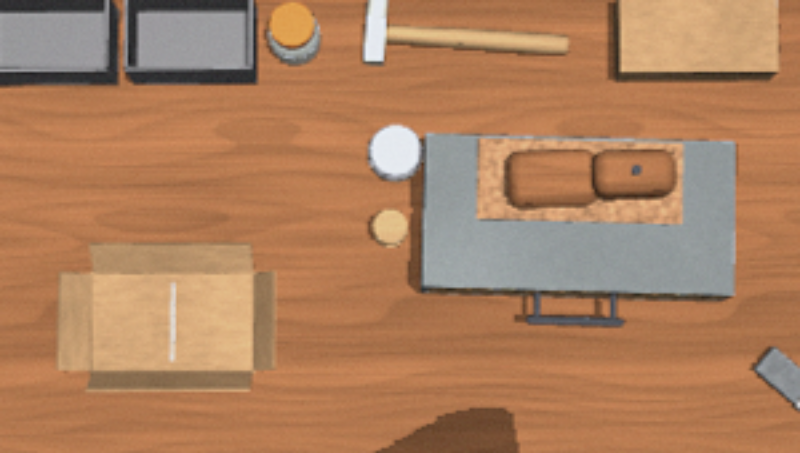

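```bash
python3 - <<'E'
from h import *
s=dict(np.load('top0.npz'));K=np.array(s['camera_matrix']);Rm=cv2.Rodrigues(np.array(s['rvec'],float))[0];C=-Rm.T@s['tvec'].ravel()
def proj(u,v,z):
    d=Rm.T@np.linalg.inv(K)@[u,v,1];return C+d*(z-C[2])/d[2]
k=300/800
for (u,v) in [(92,272),(253,272),(253,371),(90,371)]:
    print((proj(180+u*k,120+v*k,.004)*1000).round())
for (u,v) in [(530,322),(622,322)]: print('handle',(proj(180+u*k,120+v*k,.06)*1000).round())
for (u,v) in [(389,227)]: print('spool',(proj(180+u*k,120+v*k,.045)*1000).round())
st=manip.sense();M=R.from_quat(st['tool_rot']).as_matrix();print(M.round(3));print(np.degrees(np.arctan2(M[1,2],M[0,2])))
E
python3 crop.py scene0.png sc.png 320 240 500 400
```

```text
[591. 367.   4.]
[590. 161.   4.]
[464. 160.   4.]
[464. 367.   4.]
handle [ 520. -185.   60.]
handle [ 520. -298.   60.]
spool [641. -13.  45.]
[[-0.945 -0.     0.327]
 [-0.327  0.002 -0.945]
 [-0.    -1.    -0.002]]
-70.93389008968391
```

View pics/sc.png

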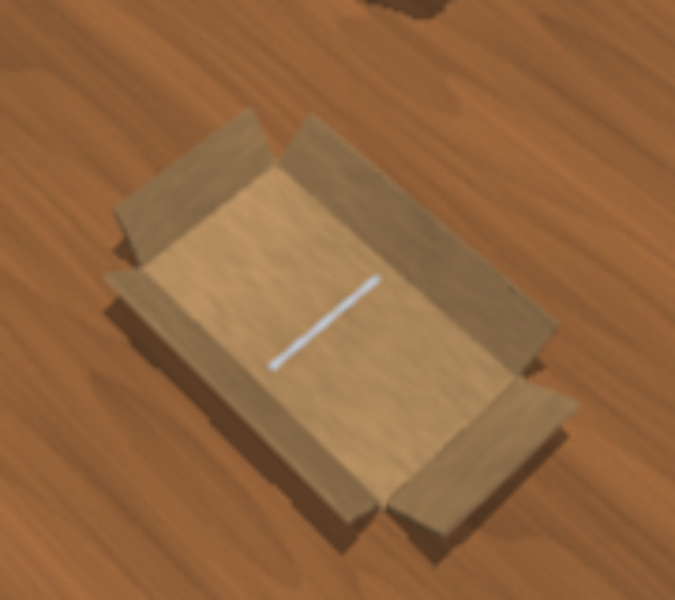

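View pics/wrist0.png

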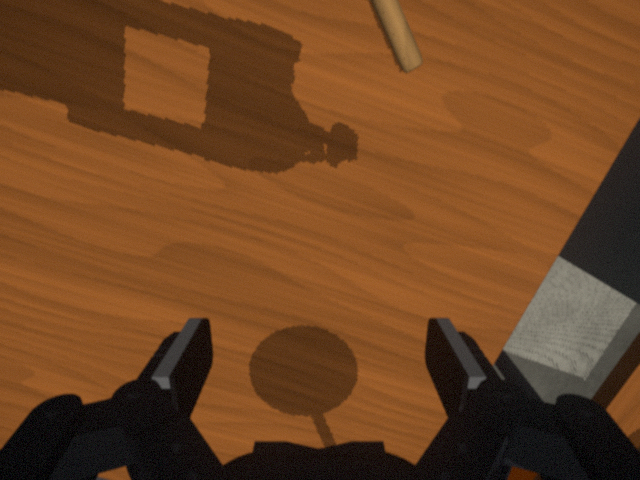

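The scene view shows all four flaps part-raised. The carton centre is about (0.527, 0.264) and nearly unrotated. Next I'll move above the handle at about (0.520, -0.240), using a helper that works out row numbers.

```bash
cat > go.py <<'E'
import sys
from h import *
# usage: go.py x y z(mm, TCP) yaw(deg of tool z)
def delta(x,y,z,yaw):
    s=manip.sense();M=R.from_quat(s['tool_rot']).as_matrix()
    a=np.radians(yaw);zt=np.array([np.cos(a),np.sin(a),0]);yt=np.array([0,0,-1.]);xt=np.cross(yt,zt)
    T=np.stack([xt,yt,zt],1)
    d=M.T@(np.array([x,y,z])/1000-s['tcp_pos'])*100
    rv=R.from_matrix(M.T@T).as_rotvec()
    return s,d,rv
if __name__=='__main__':
    x,y,z,yaw=map(float,sys.argv[1:5]);s,d,rv=delta(x,y,z,yaw)
    print('t',round(s['t'],1),'tcp',(s['tcp_pos']*1000).round(1),'F',s['force'].round(1),'gap',round(float(s['finger_gap']),3))
    print('d_cm',d.round(2),'rv',rv.round(3),'rows>=',max(np.linalg.norm(d)/4.17,np.degrees(np.linalg.norm(rv))/7.16).round(1))
E
python3 go.py 520 -240 200 -1.9
```

```text
t 0.1 tcp [ 204.1 -590.2  223. ] F [ 0.2 -0.3  0.5] gap 0.998
d_cm [-41.29   2.35 -22.77] rv [ 1.000e-03 -1.205e+00 -1.000e-03] rows>= 11.3
```

```bash
python3 -m handwheel '[-41.3,2.35,-22.8,0,-1.205,0,2.8,-41.3,2.35,-22.8,0,-1.205,0,2.8,-41.3,2.35,-22.8,0,-1.205,0,2.8,-41.3,2.35,-22.8,0,-1.205,0,2.8,-41.3,2.35,-22.8,0,-1.205,0,2.8,-41.3,2.35,-22.8,0,-1.205,0,2.8,-41.3,2.35,-22.8,0,-1.205,0,2.8,-41.3,2.35,-22.8,0,-1.205,0,2.8,-41.3,2.35,-22.8,0,-1.205,0,2.8,-41.3,2.35,-22.8,0,-1.205,0,2.8]' 40; python3 go.py 520 -240 200 -1.9
```

```text
t: 0.98
tcp_pos: [0.4837, -0.2797, 0.2027]
tool_rot: [-0.493, 0.507, -0.507, 0.493]
force: [0.3, -0.8, 0.9]
finger_gap: 0.328
t 1.0 tcp [ 483.7 -279.7  202.7] F [ 0.3 -0.8  0.9] gap 0.328
d_cm [-4.07  0.27  3.51] rv [ 0.     0.006 -0.   ] rows>= 1.3
```

```bash
python3 -m handwheel '[-4.07,0.27,3.5,0,0.006,0,2.8,-4.07,0.27,3.5,0,0.006,0,2.8,-4.07,0.27,3.5,0,0.006,0,2.8]'; python3 - <<'E'
from h import *
s=snap('wrist','w1.png');np.savez('w1.npz',**s);W=cloud(s);x,y,z=[W[...,i] for i in range(3)]
m=(z>.05)&(z<.075)&(x<.545)&(x>.45)&(y<-.15)&(y>-.34)
P=W[m];print(m.sum(),P.min(0),P.max(0),np.median(P,0))
top=P[P[:,2]>.063]
if len(top): A=np.polyfit(top[:,1],top[:,0],1);print('handle line x at -.24',np.polyval(A,-.24),'slope',A[0],np.median(top[:,2]), top[:,1].min(),top[:,1].max())
E
```

```text
t: 1.23
tcp_pos: [0.5208, -0.2389, 0.1998]
tool_rot: [-0.491, 0.509, -0.508, 0.492]
force: [-0.9, 0.1, -0.2]
finger_gap: 0.326
2460 [ 0.51457628 -0.29544308  0.0596915 ] [ 0.54494525 -0.17645005  0.06847701] [ 0.52317303 -0.2300643   0.06537956]
handle line x at -.24 0.5241404675835343 slope 0.024840083790481686 0.06556939923014532 -0.29544308496725613 -0.17695501623990723
```

View pics/w1.png

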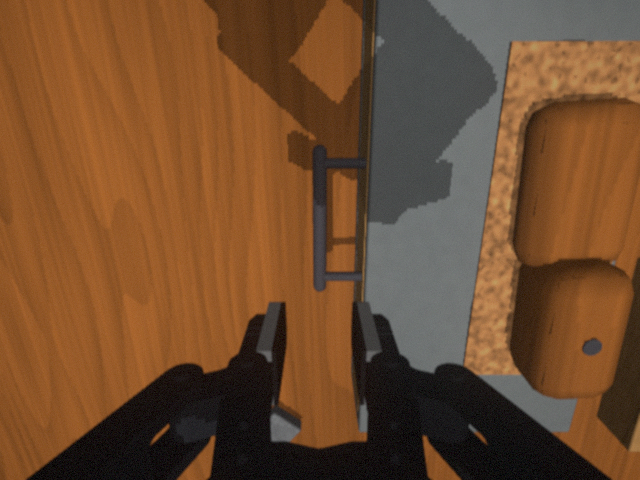

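The wrist view shows the bar handle at columns ~320, rows 150–290, so its axis is at x≈0.523, y≈-0.236. I'll descend over it.

```bash
python3 go.py 523 -236 60 -1.7
```

```text
t 1.3 tcp [ 519.7 -240.7  199.9] F [-0.7  0.4 -0.8] gap 0.327
d_cm [-0.48 13.99  0.33] rv [ 0.001 -0.006 -0.   ] rows>= 3.4
```

```bash
python3 -m handwheel '[-0.48,5,0.33,0,-0.006,0,2.8,-0.48,9,0.33,0,-0.006,0,2.8,-0.48,12,0.33,0,-0.006,0,2.8,-0.48,14,0.33,0,-0.006,0,2.8,-0.48,14,0.33,0,-0.006,0,2.8]';python3 -m handwheel '[0,0,0,0,0,0,0,0,0,0,0,0,0,0,0,0,0,0,0,0,0,0,0,0,0,0,0,0,0,0,0,0,0,0,0,0,0,0,0,0,0,0]' 40; python3 go.py 373 -231.5 60 -1.7
```

```text
t: 1.7
tcp_pos: [0.5184, -0.2369, 0.0557]
tool_rot: [-0.492, 0.512, -0.505, 0.49]
force: [-0.4, -0.6, 0.0]
finger_gap: 0.329
t: 2.2
tcp_pos: [0.5232, -0.2377, 0.0614]
tool_rot: [0.492, -0.507, 0.509, -0.492]
force: [-0.6, -0.0, 0.6]
finger_gap: 0.0
t 2.2 tcp [ 523.2 -237.7   61.4] F [-0.6 -0.   0.6] gap 0.0
d_cm [ -0.13   0.12 -15.03] rv [-0.002 -0.003  0.001] rows>= 3.6
```

```bash
python3 - <<'E'
from h import *
snap('wrist','w2.png');s=snap('scene','s2.png')
E
python3 crop.py s2.png s2c.png 200 120 360 240
```

```text
(no output)
```

View pics/w2.png

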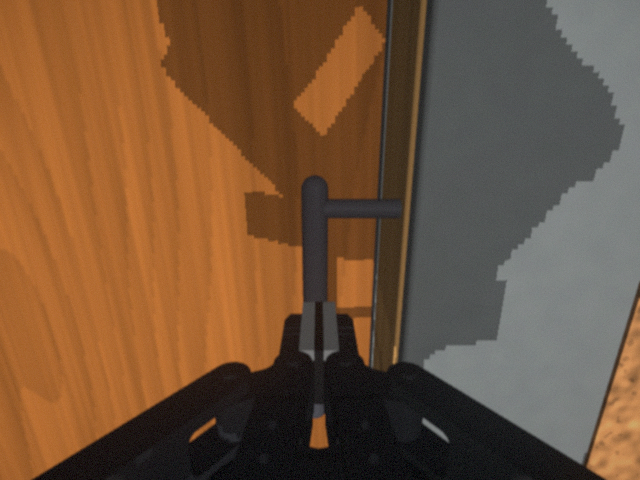

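View pics/s2c.png

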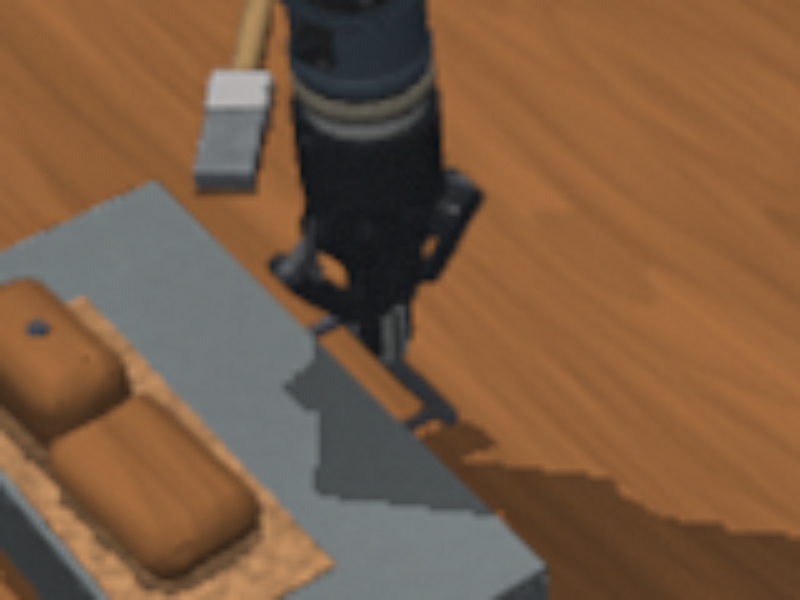

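The wrist view shows the fingers at the bar (cols 300–340, row 300), but the gap reads 0, so it's unclear whether they hold it. I'll test with a short pull.

```bash
python3 -m handwheel '[0,0,-1,0,0,0,0,0,0,-2,0,0,0,0,0,0,-3,0,0,0,0,0,0,-3,0,0,0,0]' ; python3 - <<'E'
from h import *
print(manip.sense()['force'],manip.sense()['tcp_pos'],manip.sense()['finger_gap']);snap('wrist','w3.png')
E
```

```text
t: 2.63
tcp_pos: [0.4892, -0.2351, 0.0599]
tool_rot: [-0.492, 0.51, -0.507, 0.491]
force: [-0.5, -0.1, 0.2]
finger_gap: 0.003
[-0.49724593 -0.1349977   0.16410049] [ 0.48919286 -0.23508321  0.05989842] 0.003152726886565404
```

View pics/w3.png

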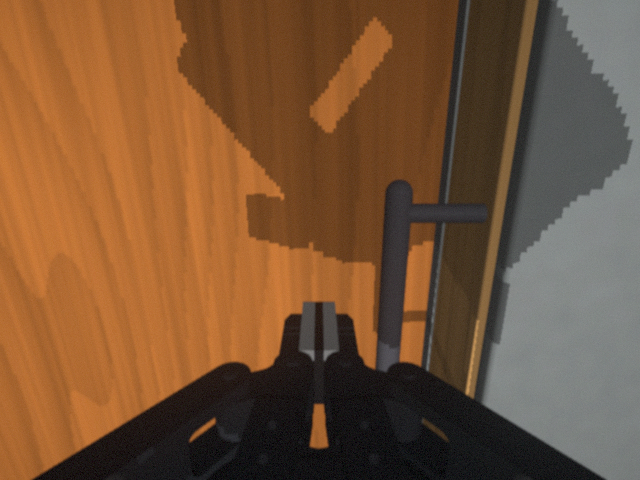

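```bash
python3 - <<'E'
from h import *
s=snap('wrist');W=cloud(s)
for (u,v) in [(312,305),(328,305),(312,330),(312,345),(298,330),(396,230),(390,330),(388,360),(388,372),(290,370)]: print(u,v,(W[v,u]*1000).round(1))
s=snap('scene');W=cloud(s);x,y,z=[W[...,i] for i in range(3)]
m=(abs(x-.489)<.06)&(abs(y+.235)<.06)&(z>.02)&(z<.2); P=W[m]
for a in np.arange(.02,.2,.01):
    q=P[(P[:,2]>a)&(P[:,2]<a+.01)]
    if len(q):print(round(a,2),len(q),(q.min(0)*1000).round(),(q.max(0)*1000).round())
E
```

```text
312 305 [ 488.7 -224.9   75.3]
328 305 [ 495.2 -224.6   76.3]
312 330 [ 489.1 -224.9   94. ]
312 345 [ 489.3 -224.3  104.1]
298 330 [ 483.6 -227.8   89.1]
396 230 [ 523.4 -196.8   67. ]
390 330 [ 522.2 -242.5   67.5]
388 360 [ 521.9 -259.    66.4]
388 372 [ 511.9 -223.7  119.6]
290 370 [ 483.  -223.7  117.5]
0.05 1 [ 519. -178.   59.] [ 519. -178.   59.]
0.06 154 [ 513. -295.   60.] [ 545. -176.   70.]
0.07 17 [ 485. -277.   70.] [ 544. -185.   78.]
0.08 28 [ 476. -245.   80.] [ 503. -223.   90.]
0.09 32 [ 477. -243.   90.] [ 504. -222.  100.]
0.1 21 [ 478. -240.  100.] [ 503. -223.  110.]
0.11 34 [ 459. -232.  110.] [ 520. -222.  120.]
0.12 82 [ 447. -249.  120.] [ 528. -221.  130.]
0.13 73 [ 441. -248.  130.] [ 537. -217.  140.]
0.14 72 [ 439. -239.  140.] [ 540. -217.  150.]
0.15 102 [ 430. -249.  150.] [ 548. -215.  160.]
0.16 127 [ 429. -250.  160.] [ 549. -214.  170.]
0.17 105 [ 442. -246.  170.] [ 540. -214.  180.]
0.18 41 [ 453. -243.  180.] [ 530. -222.  190.]
0.19 21 [ 491. -245.  191.] [ 528. -200.  200.]
```

```bash
python3 -m handwheel '[0,1,-2,0,0,0,0,0,2,-2,0,0,0,0,0,3,-2,0,0,0,0,0,3,-2,0,0,0,0,0,3,-2,0,0,0,0]' ; python3 - <<'E'
from h import *
st=manip.sense();print(st['force'],st['tcp_pos'],st['q'])
s=snap('wrist','w4.png');W=cloud(s)
for (u,v) in [(312,304),(328,304),(312,310),(312,302),(312,299),(312,290),(100,100)]: print(u,v,(W[v,u]*1000).round(1))
s=snap('scene','s4.png')
E
python3 crop.py s4.png s4c.png 220 130 340 220
```

```text
t: 3.2
tcp_pos: [0.4732, -0.2358, 0.0294]
tool_rot: [-0.492, 0.508, -0.508, 0.492]
force: [0.3, -0.5, 0.5]
finger_gap: 0.001
[ 0.28186492 -0.5000972   0.52402428] [ 0.47323893 -0.23577773  0.02944315] [-6.73800110e-01  7.11796772e-01  1.81421782e+00  1.83330958e-04
  6.16140776e-01 -6.41119915e-01]
312 304 [ 471.2 -224.5   44.6]
328 304 [ 477.7 -224.6   44.8]
312 310 [ 471.3 -224.7   49.1]
312 302 [ 471.2 -224.4   43.1]
312 299 [ 469.7 -245.     1. ]
312 290 [ 469.9 -239.8    0.6]
100 100 [ 379.  -142.7    1.3]
```

View pics/s4c.png

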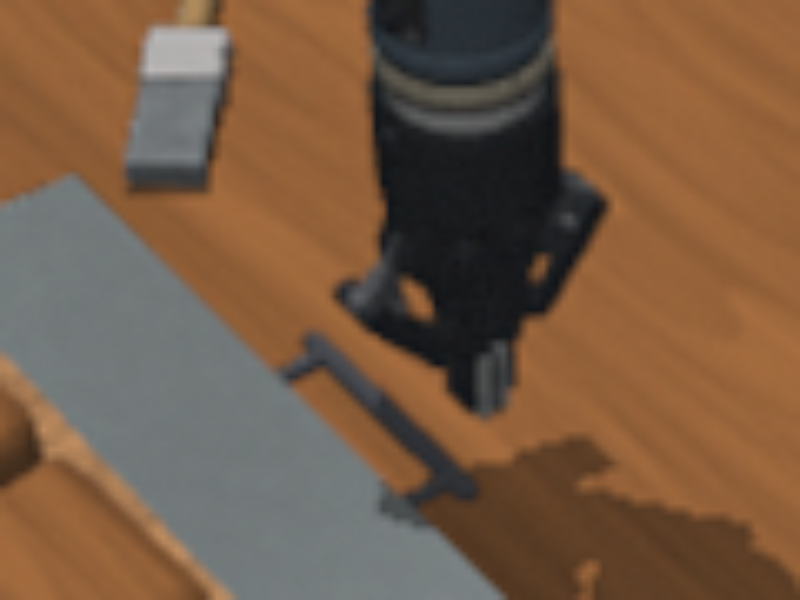

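View pics/w4.png

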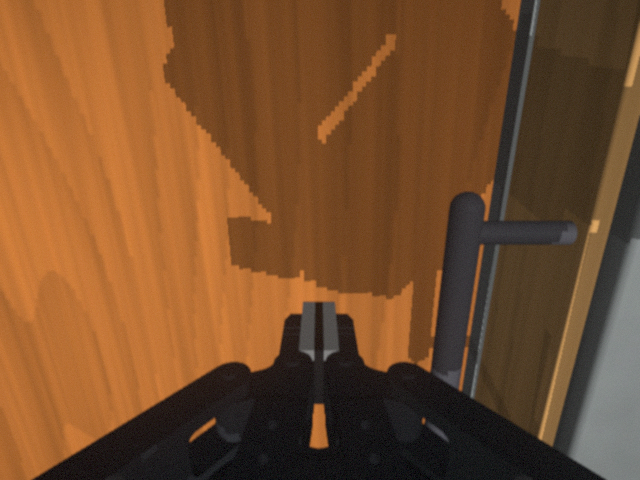

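The depth readings (tips at z≈43 mm with TCP 29) contradict the stated fingertip offset of 17 mm ahead. I'll check it by gently touching the bench.

```bash
python3 -m handwheel '[0,1,0,0,0,0,0,0,2,0,0,0,0,0,0,3,0,0,0,0,0,0,3,0,0,0,0,0]'; python3 -m handwheel '[0,0.3,0,0,0,0,0,0,0.5,0,0,0,0,0,0,0.5,0,0,0,0,0]';python3 -m handwheel '[0,0.3,0,0,0,0,0,0,0.5,0,0,0,0,0,0,0.5,0,0,0,0,0]'
```

```text
t: 3.63
tcp_pos: [0.4716, -0.2348, -0.0019]
tool_rot: [-0.492, 0.51, -0.507, 0.492]
force: [-0.3, 0.1, -0.7]
finger_gap: 0.001
t: 3.88
tcp_pos: [0.4726, -0.2356, -0.0051]
tool_rot: [-0.492, 0.508, -0.508, 0.492]
force: [0.1, -0.2, 0.2]
finger_gap: 0.004
t: 4.13
tcp_pos: [0.473, -0.236, -0.0076]
tool_rot: [0.492, -0.508, 0.509, -0.492]
force: [-1.7, 0.9, 16.3]
finger_gap: 0.005
```

Contact came at TCP z≈-8 mm, so the real tip sits about 8 mm above the reported TCP, not 17 mm below it. I'll use tip = TCP + 8 and regrasp the handle lower.

```bash
python3 -m handwheel '[0,-3,0,0,0,0,2.8,0,-6,0,0,0,0,2.8,0,-9.5,0,0,0,0,2.8,0,-9.5,0,0,0,0,2.8,0,-9.5,5,0,0,0,2.8,0,-9.5,5,0,0,0,2.8,0,-9.5,5,0,0,0,2.8]'; python3 go.py 523 -236 36 -1.7
```

```text
t: 4.72
tcp_pos: [0.5258, -0.2384, 0.086]
tool_rot: [0.492, -0.506, 0.51, -0.492]
force: [0.1, -0.9, 1.0]
finger_gap: 0.327
t 4.7 tcp [ 525.8 -238.4   86. ] F [ 0.1 -0.9  1. ] gap 0.327
d_cm [-0.25  5.   -0.31] rv [-0.005 -0.002  0.003] rows>= 1.2
```

```bash
python3 -m handwheel '[-0.2,0,-0.1,0,0,0,2.8,-0.2,1.5,-0.1,0,0,0,2.8,-0.2,3,-0.1,0,0,0,2.8,-0.2,4,-0.1,0,0,0,2.8,-0.2,5,-0.1,0,0,0,2.8,-0.2,5,-0.1,0,0,0,2.8]';python3 -m handwheel '[0,0,0,0,0,0,0,0,0,0,0,0,0,0,0,0,0,0,0,0,0,0,0,0,0,0,0,0,0,0,0,0,0,0,0]' 40
```

```text
t: 5.22
tcp_pos: [0.52, -0.2346, 0.0347]
tool_rot: [-0.492, 0.509, -0.507, 0.491]
force: [-2.7, 1.1, 2.8]
finger_gap: 0.327
t: 5.63
tcp_pos: [0.5211, -0.2351, 0.035]
tool_rot: [-0.492, 0.509, -0.508, 0.492]
force: [-1.7, 0.3, -0.9]
finger_gap: 0.114
```

Gripped (gap ≈10 mm). Now I'll pull the drawer.

```bash
python3 -m handwheel '[0,0,-2,0,0,0,0,0,0,-4,0,0,0,0,0,0,-6,0,0,0,0,0,0,-8,0,0,0,0,0,0,-10,0,0,0,0,0,0,-12,0,0,0,0,0,0,-13.5,0,0,0,0,0,0,-14.7,0,0,0,0,0,0,-14.7,0,0,0,0,0,0,-14.7,0,0,0,0]'; python3 -m handwheel '[0,0,0,0,0,0,2.8,0,0,0,0,0,0,2.8,0,0,0,0,0,0,2.8,0,-4,0,0,0,0,2.8,0,-8,0,0,0,0,2.8,0,-12,0,0,0,0,2.8,0,-16,0,0,0,0,2.8,0,-16,0,0,0,0,2.8]'; python3 go.py 420 -120 200 -1.7
```

```text
t: 6.47
tcp_pos: [0.374, -0.2303, 0.035]
tool_rot: [-0.491, 0.509, -0.508, 0.491]
force: [-1.0, 0.2, -3.9]
finger_gap: 0.111
t: 7.13
tcp_pos: [0.3788, -0.2338, 0.2021]
tool_rot: [0.492, -0.502, 0.514, -0.492]
force: [1.3, 0.6, 0.3]
finger_gap: 0.327
t 7.1 tcp [ 378.8 -233.8  202.1] F [1.3 0.6 0.3] gap 0.327
d_cm [-11.5    0.13   3.75] rv [-0.012 -0.002  0.011] rows>= 2.9
```

```bash
python3 -m handwheel '[-11,-3,4,0,0,0,0,-11,-3,4,0,0,0,0,-11,-3,4,0,0,0,0,-11,-3,4,0,0,0,0]'; python3 go.py 500 110 340 -0;python3 - <<'E'
from h import *
snap('scene','s5.png')
E
python3 crop.py s5.png s5c.png 160 120 480 360
```

```text
t: 7.47
tcp_pos: [0.4202, -0.1169, 0.227]
tool_rot: [0.492, -0.506, 0.507, -0.494]
force: [-0.5, 0.4, -0.6]
finger_gap: 0.001
t 7.5 tcp [ 420.2 -116.9  227. ] F [-0.5  0.4 -0.6] gap 0.001
d_cm [-22.9  -11.26   7.41] rv [-0.004 -0.027 -0.001] rows>= 6.4
```

View pics/s5c.png

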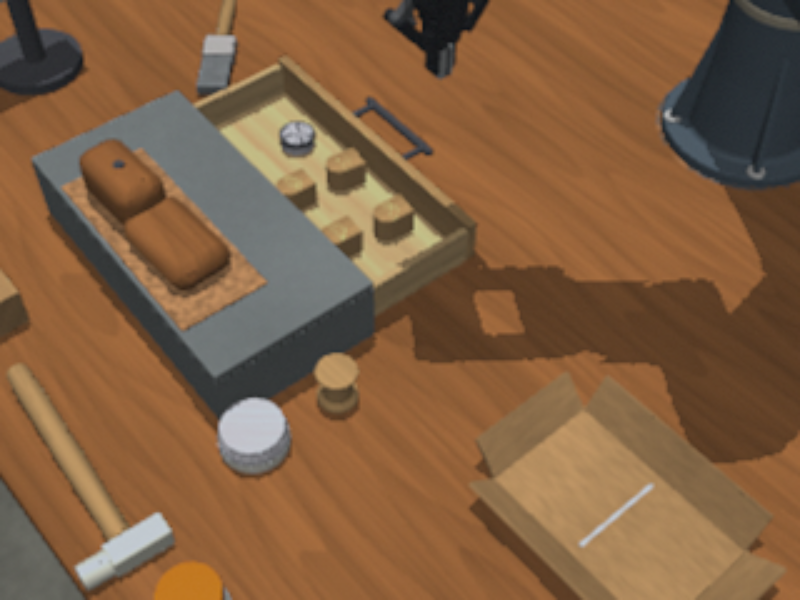

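The drawer is open, with the tin at (297,137) and four heel blocks visible in the crop. Next is a wrist look at the carton.

```bash
python3 -m handwheel '[-22.9,-11.3,7.4,0,-0.027,0,0,-22.9,-11.3,7.4,0,-0.027,0,0,-22.9,-11.3,7.4,0,-0.027,0,0,-22.9,-11.3,7.4,0,-0.027,0,0,-22.9,-11.3,7.4,0,-0.027,0,0,-22.9,-11.3,7.4,0,-0.027,0,0,-22.9,-11.3,7.4,0,-0.027,0,0,-22.9,-11.3,7.4,0,-0.027,0,0]';python3 - <<'E'
from h import *
s=snap('wrist','w6.png');np.savez('w6.npz',**s);print(manip.sense()['tcp_pos'])
E
```

```text
t: 8.18
tcp_pos: [0.5023, 0.1065, 0.3398]
tool_rot: [0.498, -0.499, 0.502, -0.501]
force: [0.7, -0.6, -0.2]
finger_gap: -0.004
[0.50070822 0.10487948 0.33840693]
```

View pics/w6.png

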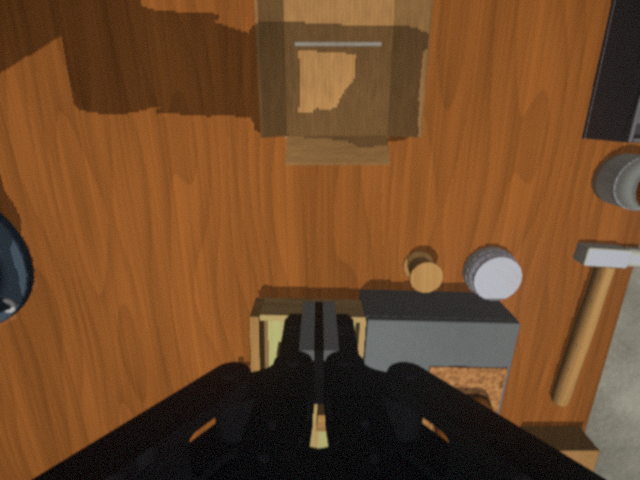

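```bash
python3 -m handwheel '[-14,0,3,0,0,0,0,-14,0,3,0,0,0,0,-14,0,3,0,0,0,0,-14,0,3,0,0,0,0,-14,0,3,0,0,0,0]';python3 - <<'E'
from h import *
s=snap('wrist','w7.png');np.savez('w7.npz',**s);print(manip.sense()['tcp_pos'])
E
```

```text
t: 8.65
tcp_pos: [0.5311, 0.2456, 0.3363]
tool_rot: [-0.5, 0.502, -0.5, 0.498]
force: [0.0, -0.4, -0.1]
finger_gap: 0.001
[0.5305293  0.24364633 0.33632614]
```

View pics/w7.png

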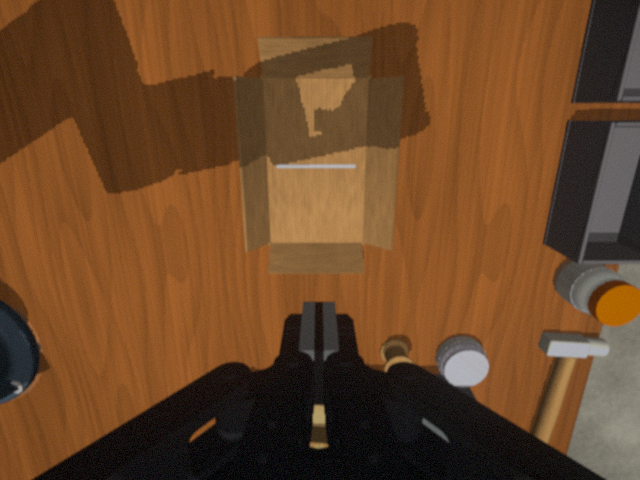

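```bash
python3 crop.py w7.png w7c.png 220 20 420 290; python3 - <<'E'
from h import *
s=dict(np.load('w7.npz'));W=cloud(s);z=W[...,2]
K=s['camera_matrix'];Rm=cv2.Rodrigues(s['rvec'].astype(float))[0];C=-Rm.T@s['tvec'].ravel()
def proj(u,v,z):
    d=Rm.T@np.linalg.inv(K)@[u,v,1];return ((C+d*(z-C[2])/d[2])*1000).round(1)
for p in [(271,245),(363,245),(264,78),(370,78),(276,166),(355,166)]: print(p,proj(*p,.004),(W[p[1],p[0]]*1000).round(1))
# flap free edges
P=W[(z>.012)&(z<.07)&(W[...,0]>.4)&(W[...,0]<.66)&(W[...,1]>.08)&(W[...,1]<.46)]
P=P*1000;print(P.min(0),P.max(0))
for nm,sel,ax in [('near',P[:,0]<470,0),('far',P[:,0]>585,0),('right',P[:,1]<165,1),('left',P[:,1]>365,1)]:
    q=P[sel]; oth=q[:,1-ax]; 
    if ax==0: q=q[(oth>200)&(oth<330)]
    else: q=q[(oth>490)&(oth<565)]
    # hinge line fit
    A=np.polyfit(q[:,2],q[:,ax],1);print(nm,len(q),'pos at z=4:',np.polyval(A,4),'slope ang',np.degrees(np.arctan(1/abs(A[0]))),q[:,2].max())
    B=np.linalg.lstsq(np.c_[q[:,2],q[:,1-ax],np.ones(len(q))],q[:,ax],rcond=None)[0];print('  yaw slope',B[1],'crease at mean',B@[4,(264 if ax==0 else 527),1])
E
```

```text
(271, 245) [465.4 159.9   4. ] [466.3 162.1  10.2]
(363, 245) [590.7 159.6   4. ] [590.8 159.2   3.1]
(264, 78) [466.6 368.9   4. ] [466.7 368.8   5. ]
(370, 78) [591.7 368.4   4. ] [nan nan nan]
(276, 166) [476.6 266.2   4. ] [476.6 266.3   4.6]
(355, 166) [576.8 265.9   4. ] [576.8 266.    4.6]
[436.96489798 133.98089016  12.0028109 ] [625.18611837 408.72471131  45.12918866]
near 2558 pos at z=4: 466.2750630732711 slope ang 56.13799727390525 45.12918865866333
  yaw slope 0.0023613603225078883 crease at mean 466.262206638489
far 2902 pos at z=4: 586.3519078996585 slope ang 41.981388291321785 37.680819608966196
  yaw slope 0.0032236526666418186 crease at mean 586.3375476701176
right 1457 pos at z=4: 166.48862872392147 slope ang 50.56550094956519 41.819426341995246
  yaw slope -0.001263174193639749 crease at mean 166.48938323605833
left 2229 pos at z=4: 366.052046263502 slope ang 35.28143920329802 34.956591967498454
  yaw slope 0.0028509178178829364 crease at mean 366.0507251450331
```

View pics/w7c.png

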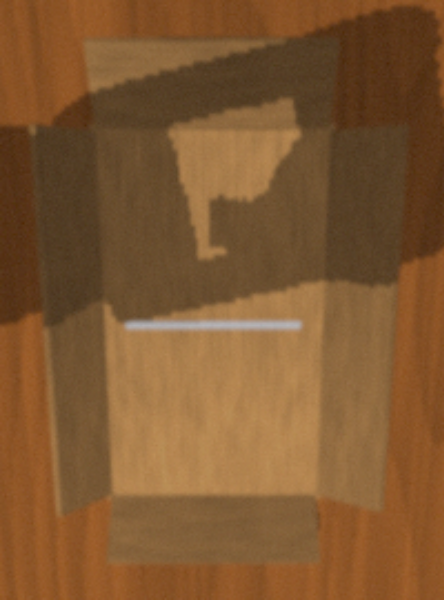

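The carton is centred at about (526.7, 266) with yaw≈0, from the strip ends and flap creases. Right flap first, pushed from y=100 towards +y.

```bash
python3 go.py 527 100 120 0
```

```text
t 8.7 tcp [530.5 243.6 336.3] F [ 0.1  0.1 -0.6] gap 0.002
d_cm [14.33 21.66 -0.21] rv [ 0.003 -0.005  0.002] rows>= 6.2
```

```bash
python3 -m handwheel '[4,3,-0.2,0,-0.005,0,0,8,6,-0.2,0,-0.005,0,0,14.3,10,-0.2,0,-0.005,0,0,14.3,14,-0.2,0,-0.005,0,0,14.3,18,-0.2,0,-0.005,0,0,14.3,21.6,-0.2,0,-0.005,0,0,14.3,25,-0.2,0,-0.005,0,0,14.3,28.5,-0.2,0,-0.005,0,0,14.3,32.3,-0.2,0,-0.005,0,0,14.3,32.3,-0.2,0,-0.005,0,0]'; python3 go.py 527 148 12 0
```

```text
t: 9.53
tcp_pos: [0.5219, 0.0985, 0.009]
tool_rot: [-0.503, 0.505, -0.497, 0.495]
force: [-0.9, 0.6, -0.1]
finger_gap: 0.002
t 9.5 tcp [521.9  98.5   9. ] F [-0.9  0.6 -0.1] gap 0.002
d_cm [-4.95 -0.31  0.48] rv [ 0.015 -0.004  0.   ] rows>= 1.2
```

```bash
python3 -m handwheel '[-1,-0.3,0.4,0,0,0,0,-2,-0.3,0.4,0,0,0,0,-3,-0.3,0.4,0,0,0,0,-4,-0.3,0.4,0,0,0,0,-4.6,-0.3,0.4,0,0,0,0,-5,-0.3,0.4,0,0,0,0,-5,-0.3,0.4,0,0,0,0]'; python3 -m handwheel '[-0.3,0,0,0,0,0,0,-0.3,0,0,0,0,0,0]';python3 -m handwheel '[-0.3,0,0,0,0,0,0,-0.3,0,0,0,0,0,0]'
```

```text
t: 10.12
tcp_pos: [0.5337, 0.1505, 0.0208]
tool_rot: [-0.501, 0.497, -0.501, 0.501]
force: [0.9, -11.5, 6.3]
finger_gap: 0.002
t: 10.28
tcp_pos: [0.5337, 0.1508, 0.0208]
tool_rot: [0.502, -0.496, 0.501, -0.5]
force: [0.7, -20.4, 9.8]
finger_gap: -0.0
t: 10.45
tcp_pos: [0.5337, 0.151, 0.0208]
tool_rot: [0.504, -0.495, 0.502, -0.5]
force: [0.8, -32.0, 9.4]
finger_gap: -0.0
```

```bash
python3 -m handwheel '[2,0,0,0,0,0,0,4,0,0,0,0,0,0,4,-4,0,0,0,0,0,4,-8,0,0,0,0,0,4,-8,0,0,0,0,0,4,-8,0,0,0,0,0]'; python3 go.py 527 435 100 0
```

```text
t: 10.95
tcp_pos: [0.5339, 0.1184, 0.1015]
tool_rot: [-0.498, 0.498, -0.502, 0.502]
force: [-0.2, 0.7, -0.9]
finger_gap: -0.003
t 10.9 tcp [533.9 118.4 101.5] F [-0.2  0.7 -0.9] gap -0.003
d_cm [-31.66   0.17  -0.7 ] rv [-0.007 -0.    -0.001] rows>= 7.6
```

```bash
python3 -m handwheel '[-4,0,-0.7,0,0,0,0,-8,0,-0.7,0,0,0,0,-12,0,-0.7,0,0,0,0,-16,0,-0.7,0,0,0,0,-20,0,-0.7,0,0,0,0,-24,0,-0.7,0,0,0,0,-28,0,-0.7,0,0,0,0,-31.7,0,-0.7,0,0,0,0,-31.7,0,-0.7,0,0,0,0]'; python3 -m handwheel '[0,3,0,0,0,0,0,0,6,0,0,0,0,0,0,8.7,0,0,0,0,0,0,8.7,0,0,0,0,0,0,8.7,0,0,0,0,0]'; python3 go.py 527 384 14 0
```

```text
t: 11.7
tcp_pos: [0.5234, 0.4425, 0.0979]
tool_rot: [-0.5, 0.499, -0.498, 0.503]
force: [0.5, -0.4, 0.5]
finger_gap: 0.0
t: 12.12
tcp_pos: [0.5228, 0.4335, 0.0092]
tool_rot: [0.502, -0.501, 0.5, -0.498]
force: [0.3, -0.1, 0.2]
finger_gap: -0.002
t 12.1 tcp [522.8 433.5   9.2] F [ 0.3 -0.1  0.2] gap -0.002
d_cm [ 4.96 -0.47  0.42] rv [ 0.005 -0.     0.003] rows>= 1.2
```

```bash
python3 -m handwheel '[1,-0.3,0.4,0,0,0,0,2,-0.3,0.4,0,0,0,0,3,-0.3,0.4,0,0,0,0,4,-0.3,0.4,0,0,0,0,4.6,-0.3,0.4,0,0,0,0,5,-0.3,0.4,0,0,0,0,5,-0.3,0.4,0,0,0,0]'; python3 -m handwheel '[0.3,0,0,0,0,0,0,0.3,0,0,0,0,0,0]'
```

```text
t: 12.7
tcp_pos: [0.5297, 0.383, 0.0154]
tool_rot: [0.499, -0.5, 0.501, -0.5]
force: [-1.0, -0.3, 0.2]
finger_gap: -0.004
t: 12.87
tcp_pos: [0.5295, 0.3821, 0.0148]
tool_rot: [-0.499, 0.501, -0.5, 0.5]
force: [0.7, 3.5, 1.8]
finger_gap: 0.001
```

```bash
python3 -m handwheel '[0.25,0,0,0,0,0,0,0.25,0,0,0,0,0,0]'; python3 -m handwheel '[-2,0,0,0,0,0,0,-4,0,0,0,0,0,0,-4,-4,0,0,0,0,0,-4,-8,0,0,0,0,0,-4,-8,0,0,0,0,0]'; python3 go.py 410 266 100 -90
```

```text
t: 13.03
tcp_pos: [0.5295, 0.382, 0.0149]
tool_rot: [-0.497, 0.502, -0.5, 0.501]
force: [-0.7, 10.7, 1.5]
finger_gap: 0.001
t: 13.45
tcp_pos: [0.5331, 0.4214, 0.1005]
tool_rot: [-0.496, 0.498, -0.501, 0.504]
force: [0.9, -0.1, 0.6]
finger_gap: 0.006
t 13.4 tcp [533.1 421.4 100.5] F [ 0.9 -0.1  0.6] gap 0.006
d_cm [ 15.54  -0.15 -12.32] rv [-0.004  1.571 -0.012] rows>= 12.6
```

```bash
python3 -m handwheel '[4,0,-3,0,-0.12,0,0,8,0,-6,0,-0.25,0,0,12,0,-9,0,-0.37,0,0,15.5,0,-12.3,0,-0.5,0,0,15.5,0,-12.3,0,-0.62,0,0,15.5,0,-12.3,0,-0.75,0,0,15.5,0,-12.3,0,-0.87,0,0,15.5,0,-12.3,0,-1,0,0,15.5,0,-12.3,0,-1.12,0,0,15.5,0,-12.3,0,-1.25,0,0]'; python3 go.py 408 266 100 90
```

```text
t: 14.28
tcp_pos: [0.4056, 0.2634, 0.0942]
tool_rot: [0.698, -0.113, 0.112, -0.698]
force: [0.3, 0.0, 0.3]
finger_gap: -0.003
t 14.3 tcp [405.6 263.4  94.2] F [0.3 0.  0.3] gap -0.003
d_cm [ 0.14 -0.59  0.32] rv [ 0.001 -0.32  -0.001] rows>= 2.6
```

```bash
python3 -m handwheel '[0.15,0,0.3,0,-0.12,0,0,0.15,0,0.3,0,-0.24,0,0,0.15,0,0.3,0,-0.32,0,0,0.15,2,0.3,0,-0.32,0,0,0.15,5,0.3,0,-0.32,0,0,0.15,8,0.3,0,-0.32,0,0,0.15,8,0.3,0,-0.32,0,0,0.15,8,0.3,0,-0.32,0,0]'; python3 go.py 448 266 14 90
```

```text
t: 14.95
tcp_pos: [0.4068, 0.2656, 0.013]
tool_rot: [0.708, -0.004, 0.001, -0.706]
force: [0.7, -0.3, 0.7]
finger_gap: -0.0
t 14.9 tcp [406.8 265.6  13. ] F [ 0.7 -0.3  0.7] gap -0.0
d_cm [ 4.12 -0.12  0.07] rv [ 0.002 -0.006 -0.005] rows>= 1.0
```

```bash
python3 -m handwheel '[1,0,0,0,0,0,0,2,0,0,0,0,0,0,3,0,0,0,0,0,0,4,0,0,0,0,0,0,4.4,0,0,0,0,0,0,4.4,0,0,0,0,0,0]'; python3 -m handwheel '[0.3,0,0,0,0,0,0,0.3,0,0,0,0,0,0]';python3 -m handwheel '[0.2,0,0,0,0,0,0,0.2,0,0,0,0,0,0]'
```

```text
t: 15.45
tcp_pos: [0.4505, 0.2656, 0.015]
tool_rot: [0.707, -0.005, 0.001, -0.707]
force: [-6.7, 0.6, 4.1]
finger_gap: -0.002
t: 15.62
tcp_pos: [0.4505, 0.2653, 0.0147]
tool_rot: [0.708, -0.007, -0.001, -0.706]
force: [-10.6, 1.2, 5.7]
finger_gap: 0.0
t: 15.78
tcp_pos: [0.4504, 0.2651, 0.0145]
tool_rot: [0.708, -0.008, -0.002, -0.706]
force: [-13.7, 2.1, 7.4]
finger_gap: 0.002
```

Near is upright against its stop. Next is the far flap, with its outer face at x=591.7.

```bash
python3 -m handwheel '[-2,0,0,0,0,0,0,-3,0,0,0,0,0,0,-3,-4,0,0,0,0,0,-3,-8,0,0,0,0,0,-3,-8,0,0,0,0,0]'; python3 go.py 653 266 100 90
```

```text
t: 16.2
tcp_pos: [0.433, 0.2681, 0.1001]
tool_rot: [-0.705, -0.003, -0.007, 0.709]
force: [0.8, 0.4, 0.8]
finger_gap: -0.001
t 16.2 tcp [433.  268.1 100.1] F [0.8 0.4 0.8] gap -0.001
d_cm [22.    0.32 -0.08] rv [-0.005 -0.006  0.014] rows>= 5.3
```

```bash
python3 -m handwheel '[4,0,-0.1,0,0,0,0,8,0,-0.1,0,0,0,0,12,0,-0.1,0,0,0,0,16,0,-0.1,0,0,0,0,20,0,-0.1,0,0,0,0,22,0,-0.1,0,0,0,0,22,3,-0.1,0,0,0,0,22,6,-0.1,0,0,0,0,22,8.6,-0.1,0,0,0,0,22,8.6,-0.1,0,0,0,0]'; python3 go.py 604 266 14 90
```

```text
t: 17.03
tcp_pos: [0.6444, 0.2622, 0.0027]
tool_rot: [0.708, -0.006, -0.0, -0.706]
force: [-0.3, 0.1, -0.0]
finger_gap: -0.001
t 17.0 tcp [644.4 262.2   2.7] F [-0.3  0.1 -0. ] gap -0.001
d_cm [-4.05 -1.09  0.34] rv [ 0.002 -0.007 -0.009] rows>= 1.0
```

```bash
python3 -m handwheel '[-0.5,-0.5,0.3,0,0,0,0,-1,-0.5,0.3,0,0,0,0,-2,-0.5,0.3,0,0,0,0,-3,-0.5,0.3,0,0,0,0,-4,-0.5,0.3,0,0,0,0,-4.4,-0.5,0.3,0,0,0,0,-4.4,-0.5,0.3,0,0,0,0]'; python3 -m handwheel '[-0.2,0,0,0,0,0,0,-0.2,0,0,0,0,0,0]'
```

```text
t: 17.62
tcp_pos: [0.6043, 0.2679, 0.0163]
tool_rot: [-0.707, 0.001, -0.004, 0.708]
force: [1.7, 0.3, -0.2]
finger_gap: 0.003
t: 17.78
tcp_pos: [0.6026, 0.2674, 0.0145]
tool_rot: [-0.707, 0.001, -0.003, 0.707]
force: [2.2, -0.0, 0.5]
finger_gap: -0.006
```

```bash
python3 -m handwheel '[-0.3,0,0,0,0,0,0,-0.3,0,0,0,0,0,0]'; python3 -m handwheel '[2,0,0,0,0,0,0,3,0,0,0,0,0,0,3,-4,0,0,0,0,0,3,-8,0,0,0,0,0,3,-12,0,0,0,0,0,3,-12,0,0,0,0,0]'; python3 -m handwheel '[-4,-4,-4,0,0,0,8.5,-8,-8,-8,0,0,0,8.5,-12,-12,-12,0,0,0,8.5,-16,-14,-14,0,0,0,8.5,-16,-14,-14,0,0,0,8.5,-16,-14,-14,0,0,0,8.5]'; python3 go.py 480 -330 260 -1.7
python3 - <<'E'
from h import *
s=snap('scene','s8.png');np.savez('s8.npz',**s)
W=cloud(s)*1000;x,y,z=[W[...,i] for i in range(3)]
for nm,m in [('near',(x>440)&(x<475)&(y>190)&(y<340)),('far',(x>580)&(x<630)&(y>190)&(y<340)),('right',(y>120)&(y<172)&(x>480)&(x<570)),('left',(y>360)&(y<410)&(x>480)&(x<570))]:
    q=W[m&(z>12)&(z<60)]; ax=0 if nm in('near','far') else 1
    if len(q): 
        t=q[q[:,2]>30][:,ax];b=q[q[:,2]<25][:,ax];print(nm,len(q),'top',np.percentile(t,[5,50,95]).round() if len(t) else 0,'low',np.percentile(b,[5,50,95]).round() if len(b) else 0,q[:,2].max())
E
python3 crop.py s8.png s8c.png 320 240 500 390
```

```text
t: 17.95
tcp_pos: [0.6026, 0.2674, 0.0144]
tool_rot: [-0.707, -0.001, -0.006, 0.708]
force: [6.3, 0.1, 1.5]
finger_gap: 0.003
t: 18.45
tcp_pos: [0.6333, 0.2682, 0.1414]
tool_rot: [-0.706, -0.002, -0.007, 0.708]
force: [1.7, 0.1, 1.1]
finger_gap: 0.005
t: 18.95
tcp_pos: [0.4685, 0.1297, 0.2707]
tool_rot: [0.707, -0.003, 0.001, -0.707]
force: [0.8, -0.5, 1.2]
finger_gap: 0.844
t 18.9 tcp [468.5 129.7 270.7] F [ 0.8 -0.5  1.2] gap 0.844
d_cm [  1.46   1.07 -45.96] rv [ 0.002  1.594 -0.002] rows>= 12.8
near 618 top [460. 463. 465.] low [461. 463. 464.] 53.81751671921026
far 577 top [586. 589. 591.] low [588. 589. 591.] 52.97722152422892
right 239 top [162. 165. 166.] low [165. 165. 166.] 52.28981890149097
left 167 top [368. 371. 372.] low [371. 371. 372.] 53.18691826605487
```

View pics/s8c.png

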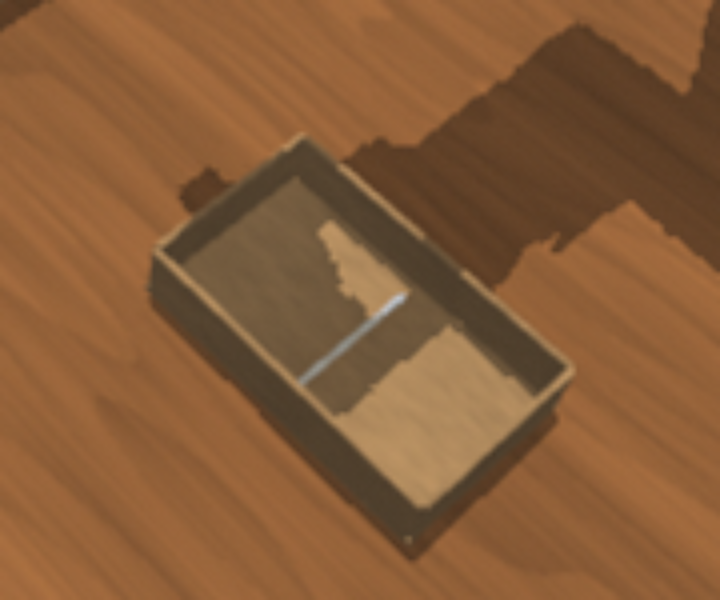

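All four sides are upright. Now the drawer contents.

```bash
python3 go.py 500 -235 290 90; python3 -m handwheel '[3,-2,-4,0,0,0,8.5,3,-2,-8,0,0,0,8.5,3,-2,-12,0,0,0,8.5,3,-2,-16,0,0,0,8.5,3,-2,-20,0,0,0,8.5,3,-2,-24,0,0,0,8.5,3,-2,-28,0,0,0,8.5,3,-2,-32,0,0,0,8.5,3,-2,-36.5,0,0,0,8.5,3,-2,-36.5,0,0,0,8.5]'
python3 -m handwheel '[0,0,0,0,0,0,8.5,0,0,0,0,0,0,8.5]'
python3 - <<'E'
from h import *
s=snap('wrist','w9.png');np.savez('w9.npz',**s);print(manip.sense()['tcp_pos'])
s=snap('top','t9.png');np.savez('t9.npz',**s)
E
```

```text
t 19.0 tcp [464.  127.3 274.2] F [-4.4 -1.5  0.7] gap 0.922
d_cm [  3.84  -1.49 -36.21] rv [ 0.003 -0.007 -0.004] rows>= 8.7
t: 19.83
tcp_pos: [0.4983, -0.2417, 0.29]
tool_rot: [0.708, -0.005, 0.005, -0.706]
force: [0.2, -0.5, 0.8]
finger_gap: 0.997
t: 20.0
tcp_pos: [0.4976, -0.2339, 0.2897]
tool_rot: [-0.706, 0.004, -0.002, 0.708]
force: [-0.1, 1.4, -0.7]
finger_gap: 0.993
[ 0.49779427 -0.23308429  0.28997199]
```

View pics/w9.png

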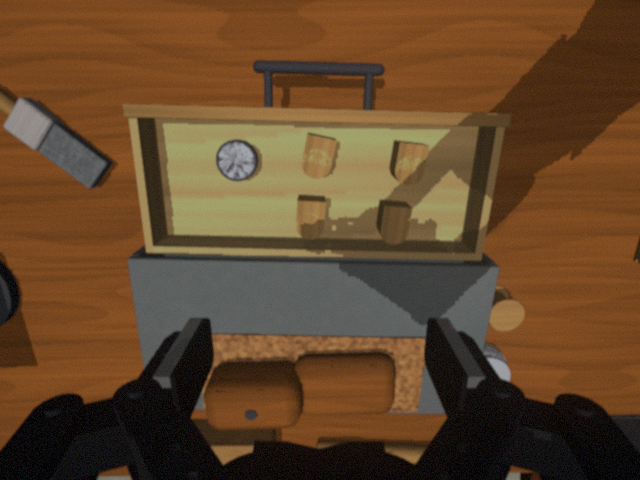

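Four heels are at (318,155), (408,160), (312,215) and (395,222), with the tin at (237,160). Next I'll segment the heel tops at z≈52 mm.

```bash
cat > heels.py <<'E'
import sys
from h import *
def find(s,box,zr,pr=True,amin=60):
    W=cloud(s)*1000;x,y,z=[W[...,i] for i in range(3)]
    m=(z>zr[0])&(z<zr[1])&(x>box[0])&(x<box[1])&(y>box[2])&(y<box[3])
    m=cv2.morphologyEx(m.astype(np.uint8),cv2.MORPH_OPEN,np.ones((3,3),np.uint8))
    k,l,st,c=cv2.connectedComponentsWithStats(m)
    out=[]
    for i in range(1,k):
        if st[i,4]<amin: continue
        P=W[l==i];r=cv2.minAreaRect(P[:,:2].astype(np.float32))
        b=cv2.boxPoints(r);e=b[1]-b[0] if np.linalg.norm(b[1]-b[0])>np.linalg.norm(b[2]-b[1]) else b[2]-b[1]
        a=np.degrees(np.arctan2(e[1],e[0]));a=(a+90)%180-90
        out.append((r[0],sorted(r[1]),a));
        print('pix',c[i].round(),'n',st[i,4],'ctr',np.round(r[0],1),'size',np.round(sorted(r[1]),1),'long-axis deg',round(a,1),'z',np.median(P[:,2]).round(1),'mean',P[:,:2].mean(0).round(1))
    return out
E
python3 - <<'E'
from heels import *
s=dict(np.load('w9.npz'));find(s,(412,550,-420,-60),(45,58))
print('tin');find(s,(425,550,-420,-60),(33,44))
E
```

```text
pix [177. 205.] n 1118 ctr [ 515.3 -374. ] size [ 93.8 187.1] long-axis deg 44.2 z 51.6 mean [ 505.8 -381.7]
pix [481. 183.] n 617 ctr [488.2 -63.8] size [  2. 123.] long-axis deg -1.9 z 51.6 mean [484.5 -63.8]
pix [318. 155.] n 1169 ctr [ 455.3 -234. ] size [30.  41.6] long-axis deg -12.5 z 53.1 mean [ 453.6 -233.7]
pix [410. 162.] n 1203 ctr [ 463.1 -139.3] size [30.6 41.8] long-axis deg -6.9 z 53.0 mean [ 461.1 -139.8]
pix [310. 217.] n 1017 ctr [ 520.7 -242.4] size [29.9 42.2] long-axis deg -4.1 z 53.0 mean [ 518.3 -242.2]
pix [395. 222.] n 1040 ctr [ 527.3 -151.5] size [30.4 42. ] long-axis deg -6.0 z 53.0 mean [ 524.8 -151.6]
tin
pix [154. 171.] n 363 ctr [ 472.1 -407.5] size [ 1.8 93.5] long-axis deg -1.9 z 38.5 mean [ 470.2 -407.5]
pix [483. 140.] n 134 ctr [441.9 -62.3] size [ 1.5 29.6] long-axis deg -1.2 z 38.4 mean [441.5 -62.4]
pix [236. 159.] n 1370 ctr [ 459.2 -319.4] size [42.1 42.8] long-axis deg -49.5 z 39.0 mean [ 458.8 -319.1]
pix [474. 195.] n 318 ctr [500.2 -64.1] size [ 1.7 84.7] long-axis deg -1.8 z 38.6 mean [498.7 -64.2]
pix [161. 229.] n 108 ctr [ 533.  -409.6] size [ 7.7 26.8] long-axis deg 14.2 z 38.8 mean [ 533.8 -409. ]
pix [198. 239.] n 90 ctr [ 546.3 -368.6] size [ 1.2 34.5] long-axis deg 88.5 z 38.4 mean [ 546.3 -368.5]
pix [246. 240.] n 96 ctr [ 547.9 -314.8] size [ 1.4 35.9] long-axis deg 89.3 z 38.2 mean [ 548.1 -314.6]
```

Four heels fit 42×30 at z≈53, as they should. Carton slots will be (497|557, 221|311) with the long axes along x. First heel: (455.3, -234), axis -12.5°.

```bash
python3 go.py 455 -234 110 77.5
```

```text
t 20.1 tcp [ 498.  -232.7  290.2] F [ 0.4 -0.3 -0.6] gap 0.995
d_cm [-4.27 18.02 -0.18] rv [-0.002  0.213 -0.002] rows>= 4.4
```

```bash
python3 -m handwheel '[-4.3,4,-0.2,0,0.11,0,5,-4.3,8,-0.2,0,0.21,0,5,-4.3,12,-0.2,0,0.21,0,5,-4.3,16,-0.2,0,0.21,0,5,-4.3,18,-0.2,0,0.21,0,5,-4.3,18,-0.2,0,0.21,0,5,-4.3,18,-0.2,0,0.21,0,5]';python3 go.py 455 -234 14 77.5; python3 - <<'E'
from heels import *
s=snap('wrist','w10.png');find(s,(412,550,-300,-80),(45,58))
E
```

```text
t: 20.68
tcp_pos: [0.455, -0.2343, 0.11]
tool_rot: [-0.702, 0.077, -0.075, 0.704]
force: [-0.3, -0.3, 0.5]
finger_gap: 0.588
t 20.7 tcp [ 455.  -234.3  110. ] F [-0.3 -0.3  0.5] gap 0.588
d_cm [0.02 9.6  0.01] rv [-0.002  0.003 -0.003] rows>= 2.3
pix [568. 138.] n 91 ctr [413.8 -87.7] size [ 0.6 14.6] long-axis deg 88.4 z 52.2 mean [413.7 -87.8]
pix [515. 148.] n 335 ctr [ 412.9 -115.3] size [ 0.7 46.5] long-axis deg 88.2 z 51.6 mean [ 412.8 -115.6]
pix [478. 238.] n 3619 ctr [ 463.3 -139.4] size [30.7 42.4] long-axis deg -7.3 z 53.0 mean [ 460.1 -139.8]
pix [319. 258.] n 3232 ctr [ 455.9 -234. ] size [30.  42.9] long-axis deg -12.3 z 53.1 mean [ 452.8 -233.3]
pix [467. 334.] n 2879 ctr [ 527.8 -151.3] size [30.7 43.8] long-axis deg -5.3 z 53.0 mean [ 523.7 -151.6]
pix [327. 351.] n 2606 ctr [ 521.  -242.4] size [30.1 43.3] long-axis deg -4.2 z 53.0 mean [ 517.1 -242. ]
pix [269. 402.] n 341 ctr [ 548.9 -288.4] size [ 2.1 22.9] long-axis deg 89.7 z 52.1 mean [ 549.2 -289.2]
```

View pics/w10.png

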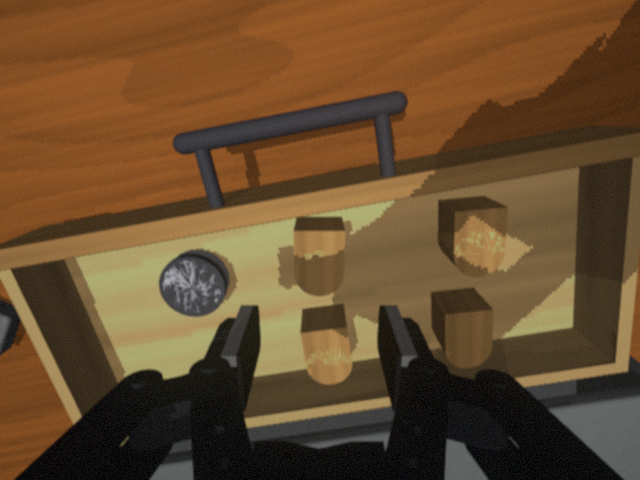

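The target heel is centred in the jaws at (319,258), so I'll descend and grip.

```bash
python3 -m handwheel '[0,3,0,0,0,0,5,0,6,0,0,0,0,5,0,8,0,0,0,0,5,0,9.6,0,0,0,0,5,0,9.6,0,0,0,0,5,0,9.6,0,0,0,0,5]'; python3 -m handwheel '[0,0,0,0,0,0,2,0,0,0,0,0,0,2,0,0,0,0,0,0,2,0,0,0,0,0,0,2,0,0,0,0,0,0,2]' 35;python3 -m handwheel '[0,-4,0,0,0,0,2,0,-8,0,0,0,0,2,0,-12,0,0,0,0,2,0,-14,0,0,0,0,2,0,-14,0,0,0,0,2]'; python3 go.py 497 221 150 90
```

```text
t: 21.23
tcp_pos: [0.4569, -0.2369, 0.0163]
tool_rot: [0.704, -0.075, 0.077, -0.702]
force: [-1.2, -1.3, 1.0]
finger_gap: 0.588
t: 21.65
tcp_pos: [0.457, -0.2373, 0.0169]
tool_rot: [0.704, -0.075, 0.078, -0.702]
force: [-0.2, 0.4, 7.6]
finger_gap: 0.343
t: 22.07
tcp_pos: [0.4584, -0.2386, 0.1606]
tool_rot: [0.705, -0.073, 0.08, -0.7]
force: [0.4, 0.3, -0.5]
finger_gap: 0.345
t 22.1 tcp [ 458.4 -238.6  160.6] F [ 0.4  0.3 -0.5] gap 0.345
d_cm [-6.12  0.72 45.72] rv [ 0.007 -0.216  0.011] rows>= 11.1
```

```bash
python3 -m handwheel '[-0.6,0,4,0,-0.1,0,2,-1.2,0,8,0,-0.2,0,2,-1.8,0,12,0,-0.216,0,2,-2.4,0,16,0,-0.216,0,2,-3,0,20,0,-0.216,0,2,-3.6,0,24,0,-0.216,0,2,-4.2,0,28,0,-0.216,0,2,-4.8,0,32,0,-0.216,0,2,-5.4,0,36,0,-0.216,0,2,-6,0,40,0,-0.216,0,2]'; python3 go.py 497 221 150 90
```

```text
t: 22.9
tcp_pos: [0.4821, 0.1692, 0.1546]
tool_rot: [0.707, -0.0, 0.0, -0.707]
force: [0.0, 0.1, -0.7]
finger_gap: 0.347
t 22.9 tcp [482.1 169.2 154.6] F [ 0.   0.1 -0.7] gap 0.347
d_cm [1.49 0.46 5.18] rv [ 0.    -0.001 -0.   ] rows>= 1.3
```

```bash
python3 -m handwheel '[1.2,0,4,0,0,0,2,1.2,0,4.6,0,0,0,2,1.2,0,4.6,0,0,0,2,1.2,0,4.6,0,0,0,2]'; python3 go.py 497 221 2 90
```

```text
t: 23.23
tcp_pos: [0.4939, 0.2131, 0.1543]
tool_rot: [0.707, -0.0, -0.001, -0.707]
force: [-0.2, 0.2, -0.3]
finger_gap: 0.341
t 23.2 tcp [493.9 213.1 154.3] F [-0.2  0.2 -0.3] gap 0.341
d_cm [ 0.33 15.22  0.8 ] rv [ 0.001  0.001 -0.001] rows>= 3.7
```

```bash
python3 -m handwheel '[0.3,0,0.8,0,0,0,2,0.3,4,0.8,0,0,0,2,0.3,8,0.8,0,0,0,2,0.3,11,0.8,0,0,0,2,0.3,13,0.8,0,0,0,2,0.3,14,0.8,0,0,0,2,0.3,14.4,0.8,0,0,0,2,0.3,14.4,0.8,0,0,0,2]'; python3 go.py 497 221 2 90
```

```text
t: 23.9
tcp_pos: [0.498, 0.2204, 0.0103]
tool_rot: [0.707, -0.001, 0.001, -0.707]
force: [1.1, 0.3, -1.2]
finger_gap: 0.347
t 23.9 tcp [498.  220.4  10.3] F [ 1.1  0.3 -1.2] gap 0.347
d_cm [-0.1   0.83  0.06] rv [ 0.    -0.002 -0.001] rows>= 0.2
```

```bash
python3 -m handwheel '[0,0.4,0,0,0,0,2,0,0.7,0,0,0,0,2,0,0.8,0,0,0,0,2,0,0.8,0,0,0,0,4.2,0,0.8,0,0,0,0,4.2,0,0.8,0,0,0,0,4.2,0,0.8,0,0,0,0,4.2]'; python3 -m handwheel '[0,-4,0,0,0,0,4.2,0,-8,0,0,0,0,4.2,0,-12,0,0,0,0,4.2,0,-14,0,0,0,0,4.2,0,-14,0,0,0,0,4.2]'; python3 go.py 463 -139 150 83;python3 - <<'E'
from heels import *
s=snap('wrist','w11.png');find(s,(462,592,160,372),(28,46));find(s,(462,592,160,372),(46,80))
E
```

```text
t: 24.48
tcp_pos: [0.4981, 0.2213, 0.003]
tool_rot: [-0.707, 0.0, -0.0, 0.707]
force: [-0.5, 0.7, -0.2]
finger_gap: 0.491
t: 24.9
tcp_pos: [0.5013, 0.2221, 0.1478]
tool_rot: [-0.706, -0.004, -0.004, 0.708]
force: [0.7, 0.4, -0.5]
finger_gap: 0.483
t 24.9 tcp [501.3 222.1 147.8] F [ 0.7  0.4 -0.5] gap 0.483
d_cm [ -3.81  -0.35 -36.11] rv [-0.003  0.122  0.011] rows>= 8.7
pix [239. 214.] n 286 ctr [488.4 165.5] size [ 0.8 44. ] long-axis deg -0.2 z 37.0 mean [487.  165.5]
pix [492. 286.] n 2896 ctr [542.3 358.9] size [ 60.5 140. ] long-axis deg -29.8 z 37.5 mean [545.9 355. ]
pix [317. 223.] n 2225 ctr [496.1 221.3] size [29.8 41.9] long-axis deg 0.3 z 37.1 mean [493.7 221.3]
pix [243. 278.] n 356 ctr [538.9 165.3] size [ 0.8 63.7] long-axis deg -0.3 z 37.5 mean [537.2 165.4]
pix [319. 334.] n 1193 ctr [587.2 222.6] size [ 2.5 80.2] long-axis deg 89.7 z 37.2 mean [587.2 222.6]
pix [236. 243.] n 886 ctr [511.5 163.9] size [ 16.7 101.5] long-axis deg -7.9 z 48.1 mean [506.  164.4]
pix [308. 185.] n 401 ctr [463.8 213.6] size [ 3.6 60.4] long-axis deg 89.9 z 48.1 mean [463.7 215.3]
pix [391. 185.] n 409 ctr [463.8 271. ] size [ 3.6 52.3] long-axis deg -89.8 z 48.2 mean [463.9 271. ]
pix [499. 261.] n 2105 ctr [526.8 336. ] size [ 71.7 130. ] long-axis deg -0.5 z 48.0 mean [522.3 352.1]
pix [307. 344.] n 429 ctr [588.9 213.9] size [ 5.5 58.8] long-axis deg 90.0 z 48.0 mean [588.7 213.7]
pix [357. 344.] n 123 ctr [589.1 252.6] size [ 5.1 16.1] long-axis deg 88.6 z 47.9 mean [588.7 252.7]
```

View pics/w11.png

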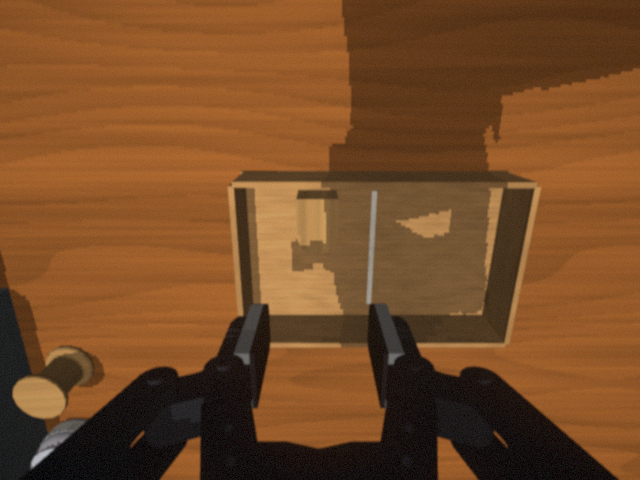

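The first heel stands on the carton floor at (317,223), top at 37 mm, with walls upright. Second heel: (463,-139).

```bash
python3 -m handwheel '[-0.4,0,-4,0,0.06,0,5,-0.8,0,-8,0,0.122,0,5,-1.2,0,-12,0,0.122,0,5,-1.6,0,-16,0,0.122,0,5,-2,0,-20,0,0.122,0,5,-2.4,0,-24,0,0.122,0,5,-2.8,0,-28,0,0.122,0,5,-3.2,0,-32,0,0.122,0,5,-3.8,0,-36,0,0.122,0,5,-3.8,0,-36,0,0.122,0,5]'; python3 go.py 463 -139 110 83; python3 - <<'E'
from heels import *
s=snap('wrist','w12.png');find(s,(420,550,-300,-80),(45,58),amin=500)
E
```

```text
t: 25.78
tcp_pos: [0.4595, -0.1456, 0.1415]
tool_rot: [0.707, -0.046, 0.046, -0.705]
force: [1.0, 0.7, 0.4]
finger_gap: 0.584
t 25.8 tcp [ 459.5 -145.6  141.5] F [1.  0.7 0.4] gap 0.584
d_cm [0.25 3.15 0.71] rv [ 0.003 -0.008  0.001] rows>= 0.8
pix [329. 244.] n 2525 ctr [ 463.4 -139.3] size [30.1 42.9] long-axis deg -6.9 z 53.0 mean [ 460.4 -138.9]
pix [323. 327.] n 2086 ctr [ 527.4 -151.4] size [29.9 43. ] long-axis deg -6.0 z 53.0 mean [ 524.  -150.8]
pix [197. 330.] n 1741 ctr [ 519.9 -242.1] size [30.5 40.8] long-axis deg -3.7 z 52.9 mean [ 514.3 -243.1]
```

```bash
python3 go.py 463 -139 15 83; python3 -m handwheel '[0.2,3,0.5,0,0,0,5,0.2,3,0.5,0,0,0,5,0.2,3,0.5,0,0,0,5]'; python3 go.py 463 -139 15 83
```

```text
t 25.8 tcp [ 458.9 -142.2  141.4] F [ 1.  -0.4  0.7] gap 0.586
d_cm [ 0.38 12.63  0.37] rv [-0.    -0.007 -0.001] rows>= 3.0
t: 26.08
tcp_pos: [0.4601, -0.1318, 0.1109]
tool_rot: [-0.705, 0.045, -0.041, 0.707]
force: [0.1, 0.3, 0.7]
finger_gap: 0.582
t 26.1 tcp [ 460.1 -131.8  110.9] F [0.1 0.3 0.7] gap 0.582
d_cm [ 0.43  9.59 -0.71] rv [-0.003  0.001 -0.006] rows>= 2.3
```

```bash
python3 -m handwheel '[0,0,0,0,0,0,5,0,0,0,0,0,0,5,0,0,0,0,0,0,5]'; python3 go.py 463 -139 15 83
```

```text
t: 26.33
tcp_pos: [0.4628, -0.1336, 0.1135]
tool_rot: [0.706, -0.042, 0.043, -0.706]
force: [-0.5, -0.8, -0.5]
finger_gap: 0.592
t 26.3 tcp [ 462.8 -133.6  113.5] F [-0.5 -0.8 -0.5] gap 0.592
d_cm [ 0.07  9.85 -0.52] rv [0.001 0.001 0.001] rows>= 2.4
```

```bash
python3 -m handwheel '[0,2,-0.5,0,0,0,5,0,5,-0.5,0,0,0,5,0,8,-0.5,0,0,0,5,0,9.8,-0.5,0,0,0,5,0,9.8,-0.5,0,0,0,5,0,9.8,-0.5,0,0,0,5]'; python3 -m handwheel '[0,0,0,0,0,0,2,0,0,0,0,0,0,2,0,0,0,0,0,0,2,0,0,0,0,0,0,2,0,0,0,0,0,0,2]' 35;python3 -m handwheel '[0,-4,0,0,0,0,2,0,-8,0,0,0,0,2,0,-12,0,0,0,0,2,0,-14,0,0,0,0,2,0,-14,0,0,0,0,2]'; python3 go.py 497 311 150 90
```

```text
t: 26.83
tcp_pos: [0.4616, -0.1387, 0.0146]
tool_rot: [-0.706, 0.044, -0.043, 0.706]
force: [-0.2, -0.0, 0.7]
finger_gap: 0.584
t: 27.25
tcp_pos: [0.4627, -0.1395, 0.0162]
tool_rot: [0.706, -0.042, 0.044, -0.705]
force: [0.1, 0.7, 7.4]
finger_gap: 0.344
t: 27.67
tcp_pos: [0.4646, -0.1405, 0.1597]
tool_rot: [0.708, -0.04, 0.047, -0.704]
force: [0.7, -0.4, -0.1]
finger_gap: 0.347
t 27.7 tcp [ 464.6 -140.5  159.7] F [ 0.7 -0.4 -0.1] gap 0.347
d_cm [-2.3   0.74 45.21] rv [ 0.005 -0.122  0.01 ] rows>= 10.9
```

```bash
python3 -m handwheel '[-0.2,0,4,0,-0.06,0,2,-0.4,0,8,0,-0.122,0,2,-0.7,0,12,0,-0.122,0,2,-1,0,16,0,-0.122,0,2,-1.2,0,20,0,-0.122,0,2,-1.4,0,24,0,-0.122,0,2,-1.6,0,28,0,-0.122,0,2,-1.8,0,32,0,-0.122,0,2,-2,0,36,0,-0.122,0,2,-2.3,0,40,0,-0.122,0,2]';python3 -m handwheel '[0,0,3,0,0,0,2,0,0,5.2,0,0,0,2,0,0,5.2,0,0,0,2,0,0,5.2,0,0,0,2,0,0,5.2,0,0,0,2]'; python3 go.py 497 311 2 90
```

```text
t: 28.5
tcp_pos: [0.4869, 0.2627, 0.154]
tool_rot: [0.707, -0.001, -0.0, -0.707]
force: [0.9, -0.1, 0.2]
finger_gap: 0.345
t: 28.92
tcp_pos: [0.487, 0.3119, 0.1539]
tool_rot: [0.708, -0.001, -0.0, -0.707]
force: [-0.4, 0.5, -1.0]
finger_gap: 0.346
t 28.9 tcp [487.  311.9 153.9] F [-0.4  0.5 -1. ] gap 0.346
d_cm [ 1.03 15.19 -0.07] rv [ 0.001 -0.001 -0.002] rows>= 3.7
```

```bash
python3 -m handwheel '[1,0,-0.1,0,0,0,2,1,4,-0.1,0,0,0,2,1,8,-0.1,0,0,0,2,1,11,-0.1,0,0,0,2,1,13,-0.1,0,0,0,2,1,14,-0.1,0,0,0,2,1,14.4,-0.1,0,0,0,2,1,14.4,-0.1,0,0,0,2]'; python3 go.py 497 311 2 90
```

```text
t: 29.58
tcp_pos: [0.4985, 0.3109, 0.0102]
tool_rot: [0.707, -0.001, 0.001, -0.707]
force: [0.1, 0.0, 0.1]
finger_gap: 0.345
t 29.6 tcp [498.5 310.9  10.2] F [0.1 0.  0.1] gap 0.345
d_cm [-0.15  0.82  0.01] rv [ 0.    -0.002 -0.001] rows>= 0.2
```

```bash
python3 -m handwheel '[0,0.4,0,0,0,0,2,0,0.7,0,0,0,0,2,0,0.8,0,0,0,0,2,0,0.8,0,0,0,0,4.2,0,0.8,0,0,0,0,4.2,0,0.8,0,0,0,0,4.2,0,0.8,0,0,0,0,4.2]'; python3 -m handwheel '[0,-4,0,0,0,0,4.2,0,-8,0,0,0,0,4.2,0,-12,0,0,0,0,4.2,0,-14,0,0,0,0,4.2,0,-14,0,0,0,0,4.2]'; python3 go.py 527 -151 150 84;python3 - <<'E'
from heels import *
s=snap('wrist','w13.png');find(s,(462,592,160,372),(28,46),amin=800)
E
```

```text
t: 30.17
tcp_pos: [0.498, 0.312, 0.003]
tool_rot: [-0.707, -0.0, -0.0, 0.707]
force: [-1.5, 0.2, 0.1]
finger_gap: 0.495
t: 30.58
tcp_pos: [0.5013, 0.3134, 0.1483]
tool_rot: [-0.706, -0.004, -0.004, 0.709]
force: [0.3, 0.1, -0.5]
finger_gap: 0.494
t 30.6 tcp [501.3 313.4 148.3] F [ 0.3  0.1 -0.5] gap 0.494
d_cm [  2.59  -0.34 -46.44] rv [-0.005  0.104  0.011] rows>= 11.2
pix [141. 286.] n 3004 ctr [542.9 175.3] size [ 63.6 141.7] long-axis deg 31.0 z 37.5 mean [546.2 178.4]
pix [316. 226.] n 2218 ctr [498.6 312.5] size [29.8 42. ] long-axis deg -1.0 z 37.1 mean [496.  312.5]
pix [232. 226.] n 2281 ctr [499.5 250.8] size [30.6 42.5] long-axis deg -1.1 z 37.0 mean [496.5 251.4]
pix [319. 334.] n 1201 ctr [587.4 314.2] size [ 2.4 79.9] long-axis deg -89.9 z 37.2 mean [587.4 314.3]
```

The first heel has been knocked to y≈251, while the robot was away, but it still stands on the floor. The remaining slots at x=557 stay clear. Third heel: (527.4, -151.4).

```bash
python3 -m handwheel '[0.2,0,-4,0,0.06,0,5,0.4,0,-8,0,0.104,0,5,0.6,0,-12,0,0.104,0,5,0.8,0,-16,0,0.104,0,5,1,0,-20,0,0.104,0,5,1.3,0,-24,0,0.104,0,5,1.6,0,-28,0,0.104,0,5,2,0,-32,0,0.104,0,5,2.3,0,-36,0,0.104,0,5,2.6,0,-40,0,0.104,0,5]'; python3 -m handwheel '[0,0,-4,0,0,0,5,0,2,-6,0,0,0,5,0,2,-6,0,0,0,5,0,2,-6,0,0,0,5,0,2,-6,0,0,0,5]'; python3 - <<'E'
from heels import *
s=snap('wrist','w14.png');find(s,(420,550,-300,-80),(45,58),amin=500)
E
python3 go.py 527 -151.4 15 84
```

```text
t: 31.47
tcp_pos: [0.5221, -0.0897, 0.141]
tool_rot: [-0.706, 0.038, -0.036, 0.707]
force: [1.0, 0.7, 0.3]
finger_gap: 0.583
t: 31.88
tcp_pos: [0.5161, -0.1468, 0.1215]
tool_rot: [-0.705, 0.038, -0.036, 0.707]
force: [-0.2, 0.1, 0.7]
finger_gap: 0.588
pix [313. 269.] n 2833 ctr [ 527.8 -151.4] size [29.9 42.5] long-axis deg -5.6 z 53.1 mean [ 524.7 -151. ]
pix [171. 272.] n 3006 ctr [ 521.  -242.4] size [31.  42.6] long-axis deg -4.2 z 53.0 mean [ 517.9 -241.1]
t 31.9 tcp [ 516.6 -146.4  122.1] F [-0.2  0.1  0.8] gap 0.589
d_cm [ 1.11 10.71 -0.4 ] rv [-0.001  0.001 -0.002] rows>= 2.6
```

```bash
python3 -m handwheel '[0.9,0,-0.4,0,0,0,5,0.9,3,-0.4,0,0,0,5,0.9,6,-0.4,0,0,0,5,0.9,9,-0.4,0,0,0,5,0.9,10.7,-0.4,0,0,0,5,0.9,10.7,-0.4,0,0,0,5,0.9,10.7,-0.4,0,0,0,5]'; python3 -m handwheel '[0,0,0,0,0,0,2,0,0,0,0,0,0,2,0,0,0,0,0,0,2,0,0,0,0,0,0,2,0,0,0,0,0,0,2]' 35;python3 -m handwheel '[0,-4,0,0,0,0,2,0,-8,0,0,0,0,2,0,-12,0,0,0,0,2,0,-14,0,0,0,0,2,0,-14,0,0,0,0,2]'; python3 go.py 555 311 150 90
```

```text
t: 32.52
tcp_pos: [0.5262, -0.1519, 0.0153]
tool_rot: [-0.706, 0.037, -0.036, 0.706]
force: [-0.0, -0.2, 0.5]
finger_gap: 0.586
t: 32.93
tcp_pos: [0.5271, -0.1532, 0.0173]
tool_rot: [0.707, -0.036, 0.038, -0.706]
force: [1.1, 1.0, 6.6]
finger_gap: 0.344
t: 33.35
tcp_pos: [0.5289, -0.1545, 0.1612]
tool_rot: [0.708, -0.033, 0.041, -0.704]
force: [-0.1, -0.3, 0.3]
finger_gap: 0.344
t 33.4 tcp [ 528.9 -154.5  161.2] F [-0.1 -0.3  0.3] gap 0.344
d_cm [-2.28  0.89 46.57] rv [ 0.005 -0.105  0.01 ] rows>= 11.2
```

```bash
python3 -m handwheel '[-0.2,0,4,0,-0.06,0,2,-0.4,0,8,0,-0.105,0,2,-0.7,0,12,0,-0.105,0,2,-1,0,16,0,-0.105,0,2,-1.2,0,20,0,-0.105,0,2,-1.4,0,24,0,-0.105,0,2,-1.6,0,28,0,-0.105,0,2,-1.8,0,32,0,-0.105,0,2,-2,0,36,0,-0.105,0,2,-2.3,0,40,0,-0.105,0,2]';python3 -m handwheel '[0,0,4,0,0,0,2,0,0,6.5,0,0,0,2,0,0,6.5,0,0,0,2,0,0,6.5,0,0,0,2,0,0,6.5,0,0,0,2]'; python3 go.py 557 311 2 90
```

```text
t: 34.18
tcp_pos: [0.5438, 0.249, 0.1547]
tool_rot: [0.707, -0.001, -0.001, -0.707]
force: [1.9, -0.3, -0.3]
finger_gap: 0.344
t: 34.6
tcp_pos: [0.5438, 0.3115, 0.1546]
tool_rot: [0.708, -0.001, -0.001, -0.707]
force: [0.1, -0.0, -1.1]
finger_gap: 0.344
t 34.6 tcp [543.8 311.5 154.6] F [ 0.1 -0.  -1.1] gap 0.344
d_cm [ 1.35 15.26 -0.03] rv [ 0.001  0.    -0.002] rows>= 3.7
```

```bash
python3 -m handwheel '[1.3,0,0,0,0,0,2,1.3,4,0,0,0,0,2,1.3,8,0,0,0,0,2,1.3,11,0,0,0,0,2,1.3,13,0,0,0,0,2,1.3,14,0,0,0,0,2,1.3,14.4,0,0,0,0,2,1.3,14.4,0,0,0,0,2]'; python3 go.py 557 311 2 90
```

```text
t: 35.27
tcp_pos: [0.5578, 0.3112, 0.0112]
tool_rot: [0.707, -0.001, 0.0, -0.707]
force: [-0.7, 0.1, 0.2]
finger_gap: 0.343
t 35.3 tcp [557.8 311.2  11.2] F [-0.7  0.1  0.2] gap 0.343
d_cm [-0.08  0.92 -0.02] rv [ 0.001 -0.001 -0.001] rows>= 0.2
```

```bash
python3 -m handwheel '[0,0.4,0,0,0,0,2,0,0.7,0,0,0,0,2,0,0.8,0,0,0,0,2,0,0.8,0,0,0,0,4.2,0,0.8,0,0,0,0,4.2,0,0.8,0,0,0,0,4.2,0,0.8,0,0,0,0,4.2]'; python3 -m handwheel '[0,-4,0,0,0,0,4.2,0,-8,0,0,0,0,4.2,0,-12,0,0,0,0,4.2,0,-14,0,0,0,0,4.2,0,-14,0,0,0,0,4.2]'; python3 go.py 520 -242 140 86;python3 - <<'E'
from heels import *
s=snap('wrist','w15.png');find(s,(462,592,160,372),(28,46),amin=800)
E
```

```text
t: 35.85
tcp_pos: [0.558, 0.3126, 0.0041]
tool_rot: [-0.707, -0.0, -0.0, 0.707]
force: [0.1, 0.8, -0.1]
finger_gap: 0.492
t: 36.27
tcp_pos: [0.5615, 0.3139, 0.1501]
tool_rot: [-0.706, -0.004, -0.004, 0.709]
force: [0.6, -0.5, 0.5]
finger_gap: 0.491
t 36.3 tcp [561.5 313.9 150.1] F [ 0.6 -0.5  0.5] gap 0.491
d_cm [ -4.19   0.73 -55.6 ] rv [-0.005  0.07   0.012] rows>= 13.4
pix [211. 213.] n 5709 ctr [526.8 265.8] size [122.9 203.9] long-axis deg 89.9 z 37.4 mean [549.5 238.5]
pix [225. 142.] n 2728 ctr [499.6 251. ] size [30.5 42.1] long-axis deg -0.8 z 37.1 mean [497.5 251.6]
pix [315. 141.] n 2587 ctr [499.  312.4] size [29.6 41.9] long-axis deg 0.8 z 37.1 mean [497.  312.3]
pix [316. 223.] n 2196 ctr [558. 313.] size [29.9 42.3] long-axis deg -0.2 z 37.0 mean [555.2 312.9]
```

View pics/w15.png

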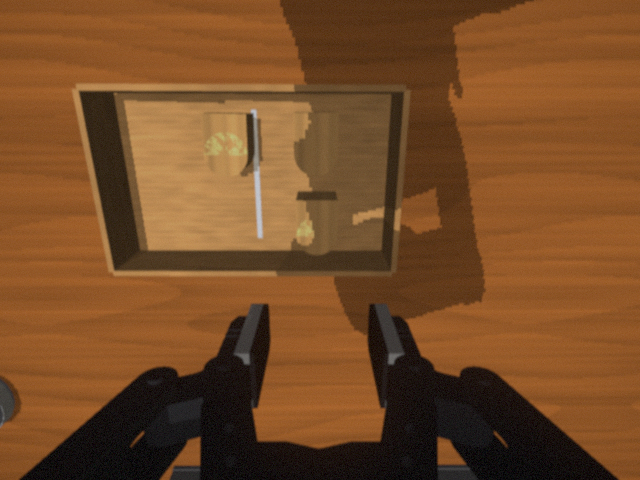

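Three heels stand on the floor at (225,142), (315,141) and (316,223). Fourth heel: (521,-242.4).

```bash
python3 -m handwheel '[-0.3,0,-4,0,0.035,0,5,-0.6,0,-8,0,0.07,0,5,-0.9,0,-12,0,0.07,0,5,-1.2,0,-16,0,0.07,0,5,-1.5,0,-20,0,0.07,0,5,-1.8,0,-24,0,0.07,0,5,-2.1,0,-28,0,0.07,0,5,-2.4,0,-32,0,0.07,0,5,-2.7,0,-36,0,0.07,0,5,-3,0,-40,0,0.07,0,5]'; python3 -m handwheel '[-0.4,0,-4,0,0,0,5,-0.8,0,-8,0,0,0,5,-1.2,1,-12,0,0,0,5,-1.2,2,-15,0,0,0,5,-1.2,2,-15,0,0,0,5,-1.2,2,-15,0,0,0,5,-1.2,2,-15,0,0,0,5]'; python3 - <<'E'
from heels import *
s=snap('wrist','w16.png');find(s,(420,550,-300,-80),(45,58),amin=500)
E
python3 go.py 520 -242.4 15 86
```

```text
t: 37.15
tcp_pos: [0.5262, -0.089, 0.1422]
tool_rot: [-0.706, 0.026, -0.024, 0.707]
force: [1.0, 0.5, 0.7]
finger_gap: 0.587
t: 37.73
tcp_pos: [0.5042, -0.2353, 0.1224]
tool_rot: [-0.706, 0.026, -0.024, 0.708]
force: [-0.2, 0.4, -0.0]
finger_gap: 0.584
pix [309. 275.] n 2780 ctr [ 521.  -242.4] size [30.  42.6] long-axis deg -4.0 z 53.0 mean [ 517.9 -242.2]
t 37.8 tcp [ 504.7 -234.8  122.9] F [-0.5  0.5  0.8] gap 0.588
d_cm [ 1.61 10.78 -0.67] rv [-0.002  0.001 -0.002] rows>= 2.6
```

View pics/w16.png

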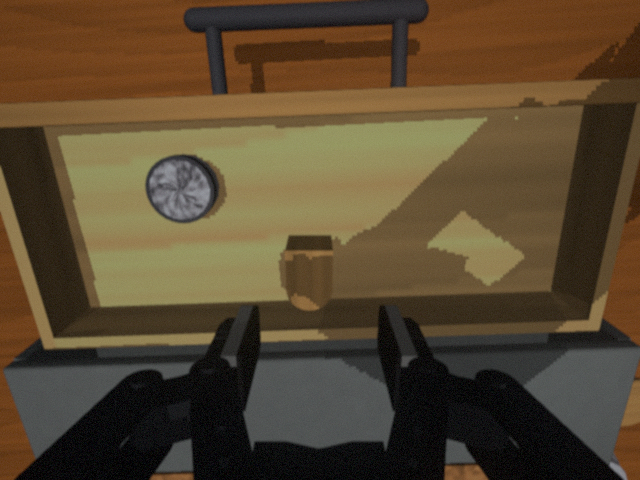

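Only this heel (309,275) and the tin (180,188) remain in the drawer.

```bash
python3 -m handwheel '[1.5,0,-0.6,0,0,0,5,1.5,3,-0.6,0,0,0,5,1.5,6,-0.6,0,0,0,5,1.5,9,-0.6,0,0,0,5,1.5,10.8,-0.6,0,0,0,5,1.5,10.8,-0.6,0,0,0,5,1.5,10.8,-0.6,0,0,0,5]'; python3 -m handwheel '[0,0,0,0,0,0,2,0,0,0,0,0,0,2,0,0,0,0,0,0,2,0,0,0,0,0,0,2,0,0,0,0,0,0,2]' 35;python3 -m handwheel '[0,-4,0,0,0,0,2,0,-8,0,0,0,0,2,0,-12,0,0,0,0,2,0,-14,0,0,0,0,2,0,-14,0,0,0,0,2]'; python3 go.py 557 225 150 90
```

```text
t: 38.37
tcp_pos: [0.5196, -0.2414, 0.0151]
tool_rot: [-0.706, 0.025, -0.023, 0.707]
force: [0.0, -0.1, -0.6]
finger_gap: 0.588
t: 38.78
tcp_pos: [0.5211, -0.2439, 0.0174]
tool_rot: [0.707, -0.024, 0.026, -0.706]
force: [0.8, 1.5, 6.6]
finger_gap: 0.344
t: 39.2
tcp_pos: [0.5229, -0.2457, 0.1615]
tool_rot: [0.709, -0.021, 0.028, -0.704]
force: [-0.2, -0.7, 0.8]
finger_gap: 0.341
t 39.2 tcp [ 522.9 -245.7  161.5] F [-0.2 -0.7  0.8] gap 0.341
d_cm [ 0.11  0.85 47.2 ] rv [ 0.007 -0.07   0.01 ] rows>= 11.3
```

```bash
python3 -m handwheel '[0,0,4,0,-0.04,0,2,0,0,8,0,-0.07,0,2,0,0,12,0,-0.07,0,2,0,0,16,0,-0.07,0,2,0,0,20,0,-0.07,0,2,0,0,24,0,-0.07,0,2,0,0,28,0,-0.07,0,2,0,0,32,0,-0.07,0,2,0,0,36,0,-0.07,0,2,0,0,40,0,-0.07,0,2]';python3 -m handwheel '[0.5,0,4,0,0,0,2,1,0,7,0,0,0,2,1,0,7,0,0,0,2,1,0,7,0,0,0,2,1,0,7,0,0,0,2]'; python3 go.py 557 221 2 90
```

```text
t: 40.03
tcp_pos: [0.5468, 0.1573, 0.1548]
tool_rot: [0.707, -0.001, -0.001, -0.707]
force: [0.9, -0.2, -0.1]
finger_gap: 0.345
t: 40.45
tcp_pos: [0.5568, 0.225, 0.1548]
tool_rot: [0.707, -0.001, -0.001, -0.707]
force: [0.5, -0.1, -1.6]
finger_gap: 0.345
t 40.5 tcp [556.8 225.  154.8] F [ 0.5 -0.1 -1.6] gap 0.345
d_cm [ 0.05 15.28 -0.38] rv [ 0.001  0.001 -0.002] rows>= 3.7
```

```bash
python3 - <<'E'
from heels import *
s=snap('wrist','w17.png');find(s,(462,592,160,372),(28,46),amin=800)
E
python3 -m handwheel '[0,0,-0.4,0,0,0,2,0,4,-0.4,0,0,0,2,0,8,-0.4,0,0,0,2,0,11,-0.4,0,0,0,2,0,13,-0.4,0,0,0,2,0,14,-0.4,0,0,0,2,0,14.4,-0.4,0,0,0,2,0,14.4,-0.4,0,0,0,2]'; python3 go.py 557 221 2 90
```

```text
pix [481. 217.] n 3515 ctr [526.8 305.4] size [122.9 126.3] long-axis deg 89.8 z 37.3 mean [547.5 343.6]
pix [355. 151.] n 2453 ctr [499.4 250.9] size [30.2 41.6] long-axis deg -1.2 z 37.1 mean [497.5 250.7]
pix [443. 150.] n 2607 ctr [498.9 312.4] size [30.9 41.1] long-axis deg 0.1 z 37.1 mean [496.9 311.4]
pix [435. 230.] n 2221 ctr [557.8 313.1] size [31.  42.1] long-axis deg 0.7 z 37.0 mean [555.  312.2]
t: 41.17
tcp_pos: [0.5579, 0.2206, 0.0113]
tool_rot: [0.707, -0.001, 0.0, -0.707]
force: [-0.1, -0.3, -0.2]
finger_gap: 0.345
t 41.2 tcp [557.9 220.6  11.3] F [-0.1 -0.3 -0.2] gap 0.345
d_cm [-0.09  0.93  0.04] rv [ 0.    -0.001 -0.001] rows>= 0.2
```

```bash
python3 -m handwheel '[0,0.4,0,0,0,0,2,0,0.7,0,0,0,0,2,0,0.8,0,0,0,0,2,0,0.8,0,0,0,0,4.2,0,0.8,0,0,0,0,4.2,0,0.8,0,0,0,0,4.2,0,0.8,0,0,0,0,4.2]'; python3 -m handwheel '[0,-4,0,0,0,0,4.2,0,-8,0,0,0,0,4.2,0,-12,0,0,0,0,4.2,0,-16,0,0,0,0,4.2,0,-16,0,0,0,0,4.2]'; python3 go.py 500 -235 290 90;python3 - <<'E'
from heels import *
s=snap('wrist','w18.png');find(s,(462,592,160,372),(28,46),amin=800)
E
```

```text
t: 41.75
tcp_pos: [0.558, 0.2218, 0.004]
tool_rot: [-0.707, -0.0, -0.0, 0.707]
force: [0.1, 0.1, -0.4]
finger_gap: 0.492
t: 42.17
tcp_pos: [0.5632, 0.223, 0.1722]
tool_rot: [-0.706, -0.006, -0.006, 0.708]
force: [0.8, 0.3, 0.8]
finger_gap: 0.489
t 42.2 tcp [563.2 223.  172.2] F [0.8 0.3 0.8] gap 0.489
d_cm [ -6.15 -12.04 -45.75] rv [-0.003  0.001  0.016] rows>= 11.4
pix [422. 209.] n 4205 ctr [526.8 266.7] size [122.7 203.6] long-axis deg 89.9 z 37.3 mean [554.1 302.6]
pix [356. 136.] n 2274 ctr [499.3 250.8] size [30.1 41.4] long-axis deg -1.0 z 37.1 mean [497.5 250.7]
pix [439. 135.] n 2420 ctr [499.  312.3] size [30.8 41.8] long-axis deg 0.1 z 37.1 mean [496.9 311.4]
pix [316. 213.] n 1915 ctr [558.1 221.7] size [29.9 42.4] long-axis deg 0.4 z 37.0 mean [555.4 221.8]
pix [431. 212.] n 2018 ctr [558. 313.] size [30.8 42.3] long-axis deg -0.3 z 37.0 mean [555.2 312.1]
```

View pics/w18.png

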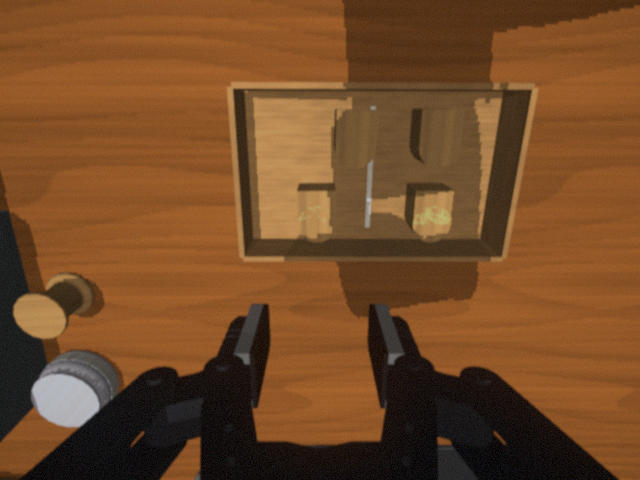

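All four heels stand separately on the floor at (356,136), (439,135), (316,213) and (431,212), and the walls are upright. Next I'll go in front of the handle with closed fingers to push the drawer home.

```bash
python3 go.py 340 -231 150 90;python3 -m handwheel '[-1,0,-4,0,0,0,0,-2,0,-8,0,0,0,0,-3,0,-12,0,0,0,0,-5,0,-16,0,0,0,0,-7,0,-20,0,0,0,0,-9,0,-23.5,0,0,0,0,-11,0,-27,0,0,0,0,-13,0,-30.5,0,0,0,0,-15,0,-34,0,0,0,0,-17,0,-37.5,0,0,0,0]'; python3 go.py 340 -231 150 90
```

```text
t 42.2 tcp [561.3 222.5 168.9] F [ 0.3 -1.3 -0.6] gap 0.49
d_cm [-22.17   1.54 -45.34] rv [-0.002  0.001  0.011] rows>= 12.1
t: 43.05
tcp_pos: [0.3859, -0.1542, 0.1628]
tool_rot: [-0.707, 0.0, 0.001, 0.708]
force: [2.0, 0.3, 0.8]
finger_gap: 0.002
t 43.0 tcp [ 385.9 -154.2  162.8] F [2.  0.3 0.8] gap 0.002
d_cm [-4.59  1.28 -7.68] rv [-0.001  0.001 -0.002] rows>= 2.2
```

```bash
python3 -m handwheel '[-2,0.5,-3,0,0,0,0,-4,1,-6,0,0,0,0,-4.3,1.2,-7,0,0,0,0,-4.3,1.2,-7,0,0,0,0,-4.3,1.2,-7,0,0,0,0]'; python3 go.py 340 -232 40 90; python3 - <<'E'
from h import *
s=snap('wrist','w19.png');W=cloud(s)*1000;x,y,z=[W[...,i] for i in range(3)]
m=(z>58)&(z<70)&(y>-290)&(y<-180)&(x>355)&(x<395);q=W[m];print(m.sum(),np.median(q,0),np.percentile(q[:,1],[1,99]))
E
```

```text
t: 43.47
tcp_pos: [0.3444, -0.223, 0.151]
tool_rot: [-0.706, 0.001, -0.0, 0.708]
force: [-0.3, 0.5, 0.3]
finger_gap: -0.001
t 43.5 tcp [ 344.4 -223.   151. ] F [-0.3  0.5  0.3] gap -0.001
d_cm [-0.43 11.1  -0.92] rv [-0.002 -0.002 -0.001] rows>= 2.7
2946 [ 372.46875895 -236.18053897   65.28347758] [-288.32379958 -181.1963277 ]
```

View pics/w19.png

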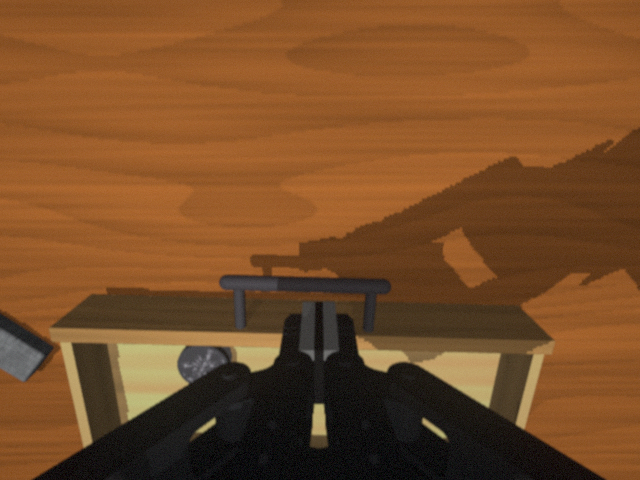

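The bar is at (305,284), x=372.5, centre y≈-235. I'll descend in front of it.

```bash
python3 -m handwheel '[-0.4,0,-1.1,0,0,0,0,-0.4,4,-1.1,0,0,0,0,-0.4,8,-1.1,0,0,0,0,-0.4,11,-1.1,0,0,0,0,-0.4,11,-1.1,0,0,0,0,-0.4,11,-1.1,0,0,0,0]'; python3 go.py 506 -239 40 88.2
```

```text
t: 44.02
tcp_pos: [0.3406, -0.232, 0.0406]
tool_rot: [-0.706, 0.0, 0.002, 0.709]
force: [0.5, 0.3, -0.3]
finger_gap: -0.002
t 44.0 tcp [ 340.6 -232.    40.6] F [ 0.5  0.3 -0.3] gap -0.002
d_cm [16.53 -0.   -0.75] rv [-0.004  0.034 -0.003] rows>= 4.0
```

```bash
python3 -m handwheel '[1.2,0,0,0,0,0,0,2.4,0,0,0,0,0,0,3.6,0,0,0,0,0,0,4.8,0,-0.1,0,0,0,0,6,0,-0.2,0,0,0,0,7.2,0,-0.3,0,0,0,0,8.4,0,-0.4,0,0,0,0,9.6,0,-0.5,0,0,0,0,10.8,0,-0.6,0,0,0,0,12,0,-0.7,0,0,0,0]'; python3 -m handwheel '[1.2,0,0,0,0,0,0,2.4,0,0,0,0,0,0,3.4,0,0,0,0,0,0,4,0,0,0,0,0,0,4.3,0,0,0,0,0,0,4.3,0,0,0,0,0,0]';  python3 go.py 506.5 -239 40 90
```

```text
t: 44.85
tcp_pos: [0.4623, -0.2402, 0.045]
tool_rot: [0.708, 0.001, -0.0, -0.707]
force: [-1.9, 1.4, -1.6]
finger_gap: 0.001
t: 45.35
tcp_pos: [0.5048, -0.2414, 0.043]
tool_rot: [0.708, 0.001, 0.0, -0.707]
force: [-0.4, 0.5, 0.1]
finger_gap: 0.005
t 45.4 tcp [ 504.8 -241.4   43. ] F [-0.4  0.5  0.1] gap 0.005
d_cm [0.17 0.3  0.24] rv [0.001 0.001 0.002] rows>= 0.1
```

```bash
python3 -m handwheel '[0.3,0,0,0,0,0,0,0.3,0,0,0,0,0,0]'; python3 -m handwheel '[0.25,0,0,0,0,0,0,0.25,0,0,0,0,0,0]'; python3 -m handwheel '[0.2,0,0,0,0,0,0,0.2,0,0,0,0,0,0]'
```

```text
t: 45.52
tcp_pos: [0.505, -0.2409, 0.0419]
tool_rot: [-0.707, 0.001, 0.002, 0.708]
force: [-5.2, -1.0, 3.4]
finger_gap: -0.001
t: 45.68
tcp_pos: [0.5051, -0.2407, 0.0417]
tool_rot: [-0.706, 0.003, 0.004, 0.708]
force: [-10.9, -2.3, 7.6]
finger_gap: -0.002
t: 45.85
tcp_pos: [0.5051, -0.2406, 0.0417]
tool_rot: [-0.706, 0.004, 0.005, 0.708]
force: [-14.5, -3.8, 10.0]
finger_gap: 0.0
```

The drawer is hard against its stop. I'll back off, rise and check.

```bash
python3 -m handwheel '[-2,0,0,0,0,0,0,-5,0,0,0,0,0,0,-5,-4,0,0,0,0,0,-5,-8,0,0,0,0,0,-5,-12,0,0,0,0,0,-5,-16,0,0,0,0,0,-5,-20,0,0,0,0,0,-5,-22,0,0,0,0,0,-5,-22,0,0,0,0,0]';python3 -m handwheel '[0,0,0,0,0,0,0,0,0,0,0,0,0,0,0,0,0,0,0,0,0]'; python3 - <<'E'
from heels import *
s=snap('scene','s20.png')
print(manip.sense()['force'])
find(s,(462,592,160,372),(30,44),amin=60)
W=cloud(s)*1000;x,y,z=[W[...,i] for i in range(3)]
for nm,m in [('near',(x>440)&(x<475)&(y>190)&(y<340)),('far',(x>580)&(x<630)&(y>190)&(y<340)),('right',(y>120)&(y<172)&(x>480)&(x<570)),('left',(y>360)&(y<410)&(x>480)&(x<570))]:
    q=W[m&(z>35)&(z<60)]; ax=0 if nm in('near','far') else 1
    print(nm,np.percentile(q[:,ax],[5,50,95]).round())
s=snap('wrist','w20.png');W=cloud(s)*1000;x,y,z=[W[...,i] for i in range(3)]
m=(z>63)&(z<70)&(y>-290)&(y<-180)&(x>480)&(x<545);q=W[m];A=np.polyfit(q[:,1],q[:,0],1);print('bar x',np.median(q[:,0]),np.polyval(A,-240),m.sum())
snap('top','t20.png')
E
python3 crop.py s20.png s20c.png 160 120 480 400;python3 crop.py t20.png t20c.png 140 110 540 310
```

```text
t: 46.6
tcp_pos: [0.4644, -0.2437, 0.2674]
tool_rot: [0.71, 0.004, 0.004, -0.704]
force: [0.3, -0.2, -0.5]
finger_gap: -0.002
t: 46.85
tcp_pos: [0.4604, -0.2406, 0.2598]
tool_rot: [-0.706, 0.001, 0.001, 0.708]
force: [0.6, 0.1, -0.1]
finger_gap: -0.005
[ 0.37500284 -0.32397813  1.03687828]
pix [412. 308.] n 212 ctr [497.4 250.7] size [30.9 42.3] long-axis deg -6.0 z 37.8 mean [498. 252.]
pix [386. 314.] n 212 ctr [556.3 222.1] size [30.4 42. ] long-axis deg 0.8 z 38.0 mean [555.9 223. ]
pix [432. 326.] n 228 ctr [496.7 312.7] size [30.7 43. ] long-axis deg 1.4 z 38.0 mean [497.1 313.6]
pix [415. 341.] n 245 ctr [556.5 312.9] size [30.8 43.7] long-axis deg -0.1 z 38.0 mean [556.3 314. ]
near [459. 463. 465.]
far [586. 589. 590.]
right [162. 165. 166.]
left [368. 370. 372.]
bar x 520.9547389228522 522.8248082545546 1265
```

View pics/s20c.png

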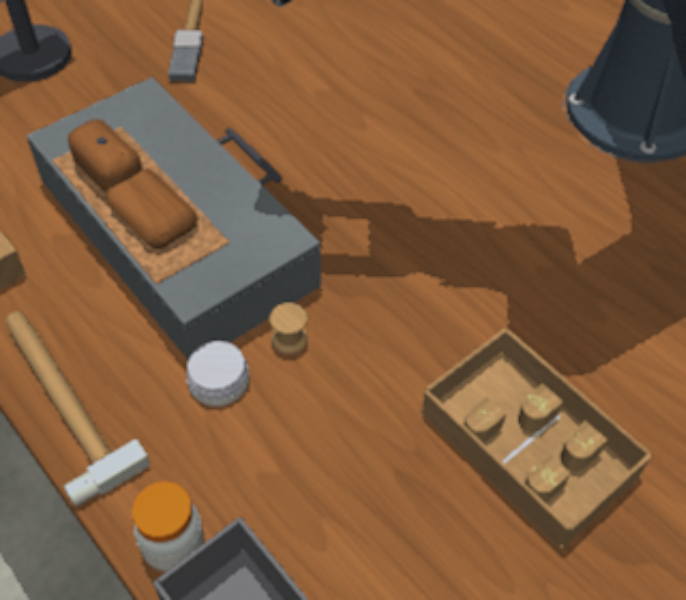

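View pics/w20.png

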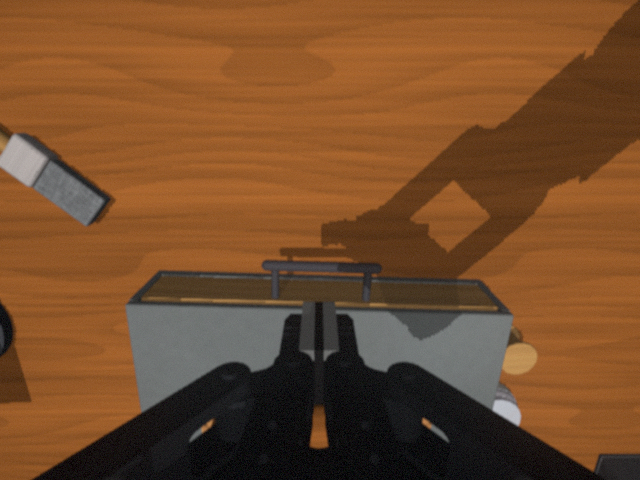

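The drawer is shut: the bar is back at x≈0.523 and the stop was felt at 15 N. Four heels lie on the carton floor, all walls are upright and the bystanders haven't moved. Handing in.

```bash
python3 -c "
from station import manip
print(manip.sign_off(), manip.sense()['t'])"
```

```text
the job is handed in; nothing more can be done
the job is handed in; nothing more can be done
```

I opened the drawer about 147 mm and folded all four carton sides upright. I then moved the four heel blocks present into the carton and pushed the drawer back to its stop. I handed in at about 47 s; the hand-in gave no verdict.

**Last checks**
- **Heel blocks:** four footprints of about 42×30 mm stand apart in the carton, with tops about 37–38 mm above the bench, so each is on the floor.
- **Carton sides:** their upper edges stood at the upright positions in the last picture.
- **Drawer:** the handle was within about 1 mm of where it started, and pushing home met a firm stop at about 15 N.
- **Tin:** it was still in the drawer when I began to push it shut. I could not see it after that.
- **Bystanders:** none looked moved in the last pictures; I checked this by eye and did not measure them.

**What failed or disagreed**
- **Fingertip offset:** by touching the bench I found the fingertips about 8 mm behind the reported TCP, not 17 mm ahead as stated. The first grasp on the handle closed above the bar because of this. The second held.
- **Knocked block:** the first block placed shifted about 30 mm inside the carton while the arm was away. It stayed upright on the floor, so I left it there.
- **Carton push:** pressing the right side against its stop reached 32 N, harder than needed, but below the limits.

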